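# Contact check of a phone mainboard in the spring-probe fixture

### The job

Lift the shielded mainboard off its foam block and lay it, without dropping it, flat between the pins of the fixture's nest, then push the slide fully home under the crosshead. Press the plunger down past the first soft stop, where its foot lands on the board, to the second stop, where the sprung nest bottoms; do not lean on it there, hold it for one second, and let the plunger come all the way up again. Leave the other things on the bench where they lie.

Things in the scene. Friction and masses are not known exactly. Their poses are not given: they have to be found in the camera images.
- board: Phone mainboard 90 x 40 mm: dark blue board 3 mm thick with a plain steel shield can 50 x 34 x 5 mm on its middle (8 mm in all); 50 to 80 g. Origin: centre of its underside; x along the 90 mm, y across, z up. Lies can up on the foam block; grip it across the 40 mm at mid-length by the board's edges. May go in the nest either way round. It stands at most 18 N from the plunger's foot.
- foam: Dark grey foam block, 66 x 26 mm, 22 mm high, fixed to the bench, on which the board lies (underside 22 mm above the bench, overhanging the block by about 7 mm on each long side). Origin: centre of its underside.
- fixture: Contact-check fixture, fixed: aluminium base 130 mm wide, 172 mm to the front and 80 mm to the back of its origin; two pillars at y = +-56 mm carry a crosshead 44 mm deep (x), 142 mm wide, 102 to 136 mm above the bench, with a bush up to 148 mm. Origin: on the bench below the plunger's axis; x from its front (robot's side) to its back, the way the slide goes in; z up.
- shuttle (a joint): Travel of the slide along the fixture's +x, in m: 0 drawn out, 0.100 home against its stop, with the nest under the plunger (home: within 3 mm). Starts 0 to 20 mm in. About 2.5 N of friction, stays where it is left. Deck 130 x 74 mm, its top 30 mm above the bench.
- tab (a point): Middle of the front face (robot's side) of the slide's upright thumb tab, 50 mm above the bench. The tab is 50 mm wide, 8 mm thick, stands from 26 to 62 mm above the bench, and its front face is 65 mm in front of the middle of the nest. Push it along the fixture's +x.
- seat (a point): Middle of the nest's top, where the middle of the board's underside belongs, 48 mm above the bench when up; its x is the fixture's, along the seated board. H-shaped black plate: spine 106 x 28 mm, wings 14 x 62 mm at x = +-35 mm; between them, fingers have 18 mm below the board. Six tapered pins 7.5 mm high (two a long side, one an end) leave the board 1.5 mm of play each way.
- nest (a joint): How far the sprung nest is down, in m: 0 up, 0.005 on its hard stop (the second stop). It begins to give at about 4.4 N from the plunger's foot and bottoms at about 8.4 N, then is stiff (about 20 N/mm). Counts as bottomed beyond 4.5 mm.
- ram: Plunger: black palm knob 44 mm across on a steel shaft. Origin: centre of the knob's top, 198 mm above the bench at rest; moves straight down, at most 28 mm, against about 2 N rising 0.12 N/mm. Its 24 mm rubber foot is screw-set, how far is not known: it meets a seated board 8 to 18 mm down (first stop, +4.4 N); the nest bottoms 5 mm further, at 12 to 13 N on the knob; then steep.
- tweezers: Bystander: steel tweezers 120 mm long lying on the bench.
- screwdriver: Bystander: screwdriver 150 mm long lying on the bench.
- bare_board: Bystander: another, longer and narrower board without shield can, 120 x 28 mm, green.
- phone: Bystander: opened phone, 150 x 74 x 9 mm.
- jar: Bystander: small glass jar with a steel lid, 48 mm across, 55 mm high.
- organiser: Bystander, fixed: grey screw tray with six compartments, 160 x 120 x 32 mm. It and the foam block stand one to each side of the fixture, either way round.
There are look-alikes about, which are no part of the job. What is shaped like the board but orange or red is not meant.

How it is judged:
On the way, in this order (a step that is already met when the one before it is completed fails the run):
1. the board lies flat between the nest's pins and is let go (horizontal distance between board and seat below 0.004 m and z of board in the frame of seat between -0.002 and 0.002 m and angle between the x axis of board and the x axis of seat, either way round below 0.09 rad and contact force between the fingers and board below 0.1 N), for 0.2 s.
2. the slide is home with the board in the nest (horizontal distance between board and seat below 0.004 m and z of board in the frame of seat between -0.002 and 0.002 m and angle between the x axis of board and the x axis of seat, either way round below 0.09 rad and value of joint shuttle above 0.097 m), for 0.2 s.
3. the plunger's foot holds the board and nest down on the second stop for a second (all of step 2 and value of joint nest above 0.0045 m and contact force between ram and board above 4 N), for 0.8 s.
At the end, for the whole second after the job is handed in: The plunger is up (within 3 mm), the slide home (within 3 mm of its stop), the nest up (within 1.5 mm), and the board still and flat in the nest, either way round: its middle within 4 mm of the seat's, underside within 2 mm of the nest's top, in line within 0.09 rad (all of step 2 and z of ram in the frame of fixture above 0.195 m and value of joint nest below 0.0015 m and linear speed of board below 0.01 m/s); the robot touches nothing.
It fails at once if the plunger's foot pressed the board with more than 18 N (contact force between ram and board above 18 N).
It fails at once if the board was dropped (fell freely by more than about 13 mm) (contact force between anything else and board below 0.05 N and linear speed of board above 0.5 m/s).
It fails at once if another thing on the bench was moved by more than 3 cm (distance of any of tweezers, screwdriver, bare_board, phone, jar from where it was at the start of the episode above 0.03 m).
It also fails if it takes over 72 s, if anything falls off the work surface, if the arm or the gripper's body presses on something with over 40 N, if the wrist force passes 120 N, or if a joint passes its speed limit or range.

### The arm

A 6-joint arm with a two-finger parallel gripper is mounted at the origin on the work surface. World frame = base frame: x ahead of the robot, y to its left, z up, the work surface at z = 0. Lengths are in m, angles in rad, forces in N, time in s.
With the tool pointing down it reaches from about 0.25 to 0.775 m from the base axis. Payload 4 kg.
Tool frame: the origin (TCP) lies on the centre line of the jaws, within the pads' length; the fingertips stand 22 mm ahead of it and the grasp point (between the pads) lies 3 mm ahead of it; z points along the fingers, y is the direction in which the jaws open and shut (so a half turn about z gives the same grasp; the last joint's range is limited). The gripper opens to 94 mm and grips with 3 to 60 N. Pads are 16 mm wide; open, the fingers measure 119 mm over their backs; the gripper's body (75 mm by 177 mm) begins 78 mm behind the grasp point.
Start: joints at [-1.305, 0.087, 1.371, -0, 1.684, -0.103], TCP at [0.198, -0.513, 0.228] pointing down, gripper open.
Joint ranges: [-3.1, 3.1], [-0.76, 2.03], [0.27, 2.55], [-1.08, 4.22], [0.17, 2.65], [-2.57, 2.57]. Speed limits (rad/s): [2.79, 2.79, 3.14, 3.14, 3.14, 3.14].

### API

Orientations are given as [roll, pitch, yaw] about the fixed x, y, z axes, in that order (R = Rz(yaw) Ry(pitch) Rx(roll)).
In Python, from bench import robot gives the robot as it stands. The module is installed in compiled form; this text tells all that it offers.
- The arm moves only by the shell command python3 -m inch 'ROWS'. ROWS is JSON, a list of rows, each an object with "linear": the shift along the world's x, y, z scaled (see below), a list of three; "twist": the turn about the world's z scaled (see below); "gripper": the opening, from 0 (shut) to 1 (fully open). In form: [{"linear": [x, y, z], "twist": twist, "gripper": gripper}, ...]. A call has 1 to 10 rows; each row is the pose to reach, as a shift and turn from the pose commanded when the call began; what a row does not reach only later rows make up. The controller multiplies each number of a shift by 0.1 m and each number of a turn by 60 degrees. A row lasts 1/12 s, in which the tool goes at most 41.7 mm and 7.16 degrees, less where a joint would pass 70% of its speed; a pose out of reach is approached as far as the arm can. A call with a number of a shift or a turn outside -1 to 1 is refused whole. A call with a gripper value outside its range is refused whole. The fingers move at their own pace and stop on an object; the grip force is fixed at half the most. Time passes only in rows, so rows that repeat a pose let the fingers close. It gives the time, the measured TCP pose, the force and the opening at its end, in the units of the state.
- robot.get_obs(): the state, without advancing time (a new reading comes with each control period).
- robot.snapshot(name): name is "scene" or "top" or "wrist"; returns a dict with "image" (384x512x3 uint8, red, green, blue), "depth" (384x512 float32, m along the optical axis (not along the pixel's ray), 0 where there is no reading), "mtx" (3x3 intrinsics, pixels), "rvec" (rotation vector, rad) and "tvec" (3), from world to camera coordinates, as OpenCV has them; the wrist camera has in their place "hand_eye" (4x4, takes a point from camera to tool coordinates, whose origin is the TCP and whose axes are the flange's). Camera axes: x right, y down, z forward; pixel columns grow to the right and rows downward; lengths in m; the calibration is good to about 2 mm. A picture is of the moment at which its call begins: read the wrist's pose just before it.
- robot.close_job(): hands the job in, once; it reports no verdict.
The state is a dict: "time": time; "joint_positions": joint angles; "qvel": joint speeds; "joint_torque": joint torques, N m; "tool_pos": TCP position; "ee_rot": TCP orientation; "wrist_force": force on the tool from outside, world axes, zero at the start; "wrist_torque": the same for the moment, N m; "width": finger opening in m.
Only numpy, scipy, OpenCV 4.12 (cv2) and the standard library are available. Lean on these libraries where they do the work, as an engineer would, in place of code of your own. Each camera call takes 0.05 s, during which the arm holds its last target.

## Working session

There is one attempt and no reset: what is moved stays moved. The work goes in short steps, Python scripts to look and compute and a shell command to move; the robot and the scene stay as the last step left them, time stands still between calls to the robot, and variables do not carry over. Pictures are saved under pics/ and viewed, and the job is handed in when it is done.

```bash
mkdir -p pics; cat > h.py <<'E'
import numpy as np, cv2
from bench import robot
def snap(n):
    s=robot.snapshot(n); np.savez('last_%s.npz'%n,**{k:np.array(v) for k,v in s.items()}); return s
def world(s,u,v,z=None):
    R,_=cv2.Rodrigues(np.array(s['rvec'],float)); t=np.array(s['tvec'],float).ravel()
    ray=np.linalg.inv(np.array(s['mtx']))@np.array([u,v,1.])
    C=-R.T@t; d=R.T@ray
    if z is None:
        k=float(s['depth'][int(round(v)),int(round(u))])
    else: k=(z-C[2])/d[2]
    return C+k*d
E
python3 - <<'E'
from h import *
print(robot.get_obs())
for n in('top','scene'):
    s=snap(n); im=cv2.cvtColor(s['image'],cv2.COLOR_RGB2BGR)
    cv2.imwrite('pics/%s0.png'%n,cv2.resize(im,(800,600),interpolation=cv2.INTER_CUBIC))
E
```

```text
{'time': 0.0, 'joint_positions': array([-1.30508852e+00,  8.79505949e-02,  1.37223086e+00,  1.97227959e-06,
        1.68359227e+00, -1.03097084e-01]), 'qvel': array([ 0.00026692, -0.00085723,  0.00101853, -0.00027049,  0.00186506,
        0.0013249 ]), 'joint_torque': array([ 2.26751348e-03, -3.40179420e+01, -3.02427793e+01,  7.20414030e-02,
        3.29855410e-02, -1.77439365e-04]), 'tool_pos': array([ 0.19814305, -0.51253957,  0.2263184 ]), 'ee_rot': array([-3.13942336e+00, -2.26414291e-04,  3.68804865e-01]), 'wrist_force': array([ 0.51814485,  0.11448558, -0.3592952 ]), 'wrist_torque': array([-0.02215127,  0.01648844,  0.00106217]), 'width': 0.09403141467836426}
```

View pics/top0.png

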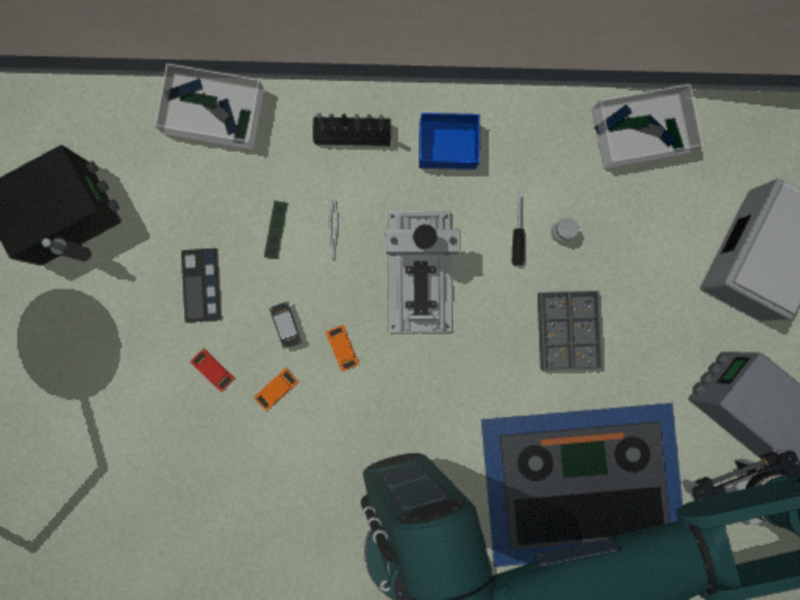

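View pics/scene0.png

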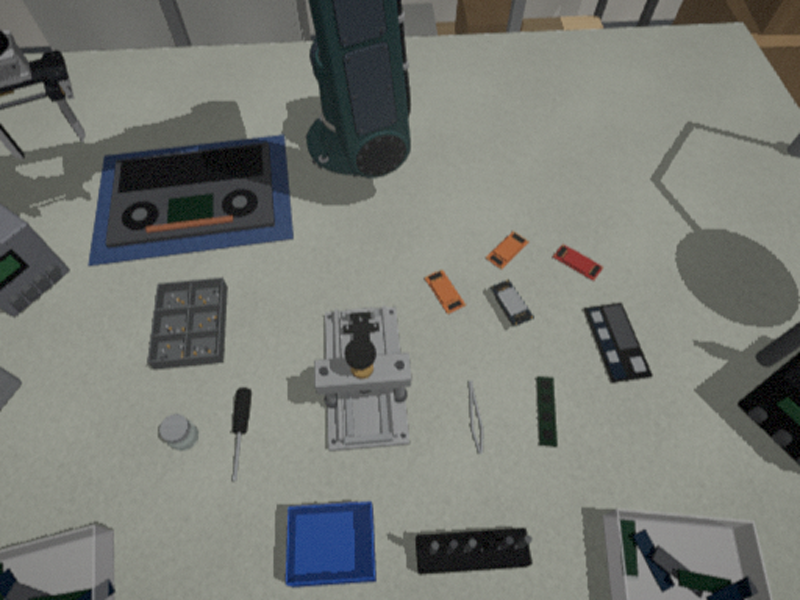

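Candidates in the enlarged top picture: orange (342,348), orange (276,388), red (212,369), green bare board (275,230), phone (201,285), and the dark board with a steel can at (286,325). I take the last of these and check it in a close crop.

```bash
python3 - <<'E'
from h import *
s=dict(np.load('last_top.npz')); im=cv2.cvtColor(s['image'],cv2.COLOR_RGB2BGR)
a=cv2.resize(im[185:235,160:210],(500,500),interpolation=cv2.INTER_CUBIC)
b=cv2.resize(im[125:225,235:305],(350,500),interpolation=cv2.INTER_CUBIC)
cv2.imwrite('pics/c1.png',a);cv2.imwrite('pics/c2.png',cv2.resize(im[125:225,235:305],(420,600),interpolation=cv2.INTER_CUBIC))
for u,v in((183,208),(272,152),(268,184),(130,182),(260,212)):print(u,v,world(s,u,v))
print(s['mtx'])
E
```

```text
183 208 [0.45353291 0.27430623 0.02927529]
272 152 [0.61180989 0.00564495 0.2011589 ]
268 184 [0.53311014 0.00696875 0.04383762]
130 182 [0.5346704  0.44814055 0.00935572]
260 212 [0.44489614 0.02987966 0.01667844]
[[465.46384686   0.         252.4378611 ]
 [  0.         465.46384686 195.43660268]
 [  0.           0.           1.        ]]
```

View pics/c1.png

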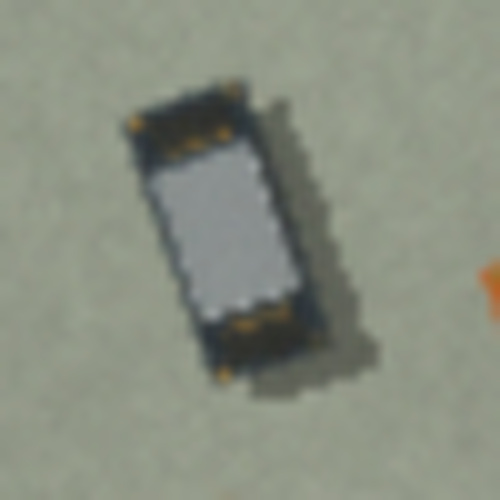

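View pics/c2.png

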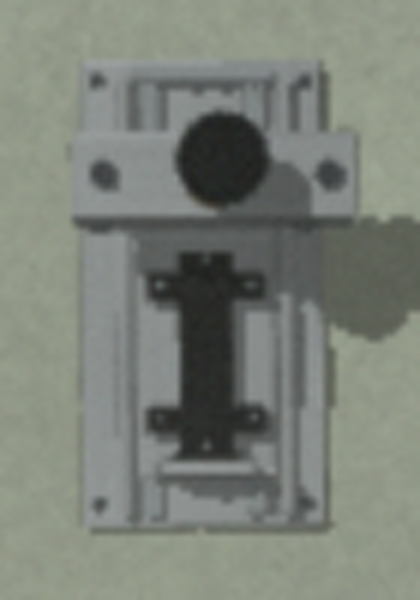

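The close crop shows a dark blue board with a plain grey can (crop centre about (228,231)), standing off the bench by its shadow and at height 0.03: it is the board. The nest's middle is at about (207,355) in the second crop.

```bash
python3 - <<'E'
from h import *
s=dict(np.load('last_top.npz'))
P=[world(s,160+x/10-.45,185+y/10-.45,.025) for x,y in((130,120),(240,85),(325,340),(215,378))]
P=np.array(P);print(P,P.mean(0)); d=P[0]-P[3]; d2=P[1]-P[2];print(np.linalg.norm(d),np.linalg.norm(d2),np.arctan2(d[1],d[0]),np.arctan2(d2[1],d2[0]),np.linalg.norm(P[0]-P[1]))
q=lambda x,y,z:world(s,235+x/6-.42,125+y/6-.42,z)
print('nest ends',q(207,253,.048),q(206,457,.048),'pins', [q(x,y,.0555).round(4) for x,y in((160,286),(254,286),(160,418),(254,418))])
print('base',[q(x,y,.012).round(4) for x,y in((86,60),(322,60),(84,527),(328,527))],'knob',q(222,159,.198))
E
```

```text
[[0.48945456 0.30874882 0.025     ]
 [0.50115965 0.27418903 0.025     ]
 [0.42063943 0.24547797 0.025     ]
 [0.4080889  0.27996022 0.025     ]] [0.45483564 0.27709401 0.025     ]
0.08630848629120322 0.08548585355782909 0.34007170616431376 0.3425154581805857 0.03648819049930305
nest ends [0.5873607  0.00452966 0.048     ] [0.48012438 0.00361879 0.048     ] pins [array([0.5688, 0.0293, 0.0555]), array([ 0.5696, -0.0198,  0.0555]), array([0.4998, 0.0283, 0.0555]), array([ 0.5006, -0.0207,  0.0555])]
base [array([0.6949, 0.0692, 0.012 ]), array([ 0.6974, -0.0584,  0.012 ]), array([0.4431, 0.0664, 0.012 ]), array([ 0.4451, -0.0644,  0.012 ])] knob [0.6148736  0.00666987 0.198     ]
```

```bash
python3 -m inch '[{"linear":[0.32,0.99,0.7],"twist":0,"gripper":1},{"linear":[0.32,0.99,0.7],"twist":0,"gripper":1},{"linear":[0.32,0.99,0.7],"twist":0,"gripper":1}]'; python3 -m inch '[{"linear":[0.32,0.99,0],"twist":0,"gripper":1},{"linear":[0.32,0.99,0],"twist":0,"gripper":1},{"linear":[0.32,0.99,0],"twist":0,"gripper":1}]'; python3 -c "
from h import *
print(robot.snapshot('wrist')['hand_eye'])"
```

```text
time: 0.35
tool_pos: [0.23, -0.413, 0.2964]
ee_rot: [-3.138, -0.0, 0.367]
wrist_force: [-0.3, -0.5, 0.4]
width: 0.0941
time: 0.6
tool_pos: [0.2629, -0.312, 0.2981]
ee_rot: [3.141, -0.001, 0.371]
wrist_force: [-0.6, -0.1, 0.1]
width: 0.0941
[[ 7.11053535e-05 -9.70566147e-01 -2.40834691e-01  6.98368923e-02]
 [ 9.99999963e-01  1.32358317e-04 -2.38159836e-04 -3.61495330e-04]
 [ 2.63026349e-04 -2.40834666e-01  9.70566121e-01 -1.57620340e-01]
 [ 0.00000000e+00  0.00000000e+00  0.00000000e+00  1.00000000e+00]]
```

```bash
for i in 1 ; do python3 -m inch '[{"linear":[0.32,0.98,0],"twist":0,"gripper":1},{"linear":[0.32,0.98,0],"twist":0,"gripper":1},{"linear":[0.32,0.98,0],"twist":0,"gripper":1}]'; python3 -m inch '[{"linear":[0.32,0.98,0],"twist":0,"gripper":1},{"linear":[0.32,0.98,0],"twist":0,"gripper":1},{"linear":[0.32,0.98,0],"twist":0,"gripper":1}]';python3 -m inch '[{"linear":[0.32,0.98,0],"twist":0,"gripper":1},{"linear":[0.32,0.98,0],"twist":0,"gripper":1},{"linear":[0.32,0.98,0],"twist":0,"gripper":1}]';python3 -m inch '[{"linear":[0.32,0.98,0],"twist":0,"gripper":1},{"linear":[0.32,0.98,0],"twist":0,"gripper":1},{"linear":[0.32,0.98,0],"twist":0,"gripper":1}]';python3 -m inch '[{"linear":[0.32,0.98,0],"twist":0,"gripper":1},{"linear":[0.32,0.98,0],"twist":0,"gripper":1},{"linear":[0.32,0.98,0],"twist":0,"gripper":1}]';python3 -m inch '[{"linear":[0.32,0.98,-0.5],"twist":-0.028,"gripper":1},{"linear":[0.32,0.98,-0.5],"twist":-0.028,"gripper":1},{"linear":[0.32,0.98,-0.5],"twist":-0.028,"gripper":1},{"linear":[0.32,0.98,-0.5],"twist":-0.028,"gripper":1},{"linear":[0.32,0.98,-0.5],"twist":-0.028,"gripper":1}]'; done
cat >> h.py <<'E'
from scipy.spatial.transform import Rotation as Ro
def wsnap():
    o=robot.get_obs(); s=snap('wrist'); T=np.eye(4); T[:3,:3]=Ro.from_euler('xyz',o['ee_rot']).as_matrix(); T[:3,3]=o['tool_pos']
    s['T']=T@np.array(s['hand_eye']); np.savez('last_wrist.npz',**{k:np.array(v) for k,v in s.items()}); return s
def wworld(s,u,v,z=None):
    d=np.array(s['T'])[:3,:3]@(np.linalg.inv(np.array(s['mtx']))@np.array([u,v,1.])); C=np.array(s['T'])[:3,3]
    k=float(s['depth'][int(round(v)),int(round(u))]) if z is None else (z-C[2])/d[2]
    return C+k*d
def show(s,f,sc=800/512,box=None):
    im=cv2.cvtColor(s['image'],cv2.COLOR_RGB2BGR)
    if box: im=im[box[1]:box[3],box[0]:box[2]]
    cv2.imwrite(f,cv2.resize(im,None,fx=sc,fy=sc,interpolation=cv2.INTER_CUBIC))
E
python3 -c "
from h import *
s=wsnap(); show(s,'pics/w1.png'); print(s['T'],robot.get_obs()['joint_positions'])"
```

```text
time: 0.9
tool_pos: [0.2944, -0.2146, 0.2972]
ee_rot: [-3.141, -0.001, 0.37]
wrist_force: [0.5, 0.1, 0.4]
width: 0.0942
time: 1.15
tool_pos: [0.3265, -0.1164, 0.2971]
ee_rot: [-3.141, -0.001, 0.372]
wrist_force: [-0.5, -0.5, -0.5]
width: 0.0941
time: 1.4
tool_pos: [0.3586, -0.0182, 0.2969]
ee_rot: [-3.14, -0.001, 0.372]
wrist_force: [-0.3, 0.1, 0.2]
width: 0.094
time: 1.65
tool_pos: [0.3906, 0.08, 0.2965]
ee_rot: [-3.14, 0.0, 0.372]
wrist_force: [0.6, -1.5, 0.1]
width: 0.0941
time: 1.9
tool_pos: [0.4227, 0.1781, 0.296]
ee_rot: [-3.14, 0.001, 0.372]
wrist_force: [-0.6, -1.3, -0.5]
width: 0.0938
time: 2.32
tool_pos: [0.4537, 0.273, 0.2447]
ee_rot: [3.14, 0.005, 0.341]
wrist_force: [0.5, 0.2, 0.6]
width: 0.0942
[[ 3.34926367e-01 -9.13354426e-01 -2.31534061e-01  5.20122038e-01]
 [-9.42243956e-01 -3.24445863e-01 -8.31336843e-02  2.97191377e-01]
 [ 8.10250055e-04  2.46005233e-01 -9.69268162e-01  4.01914478e-01]
 [ 0.00000000e+00  0.00000000e+00  0.00000000e+00  1.00000000e+00]] [ 4.33625616e-01  4.04579107e-02  1.38314486e+00 -7.69964871e-04
  1.72052801e+00  1.66427320e+00]
```

View pics/w1.png

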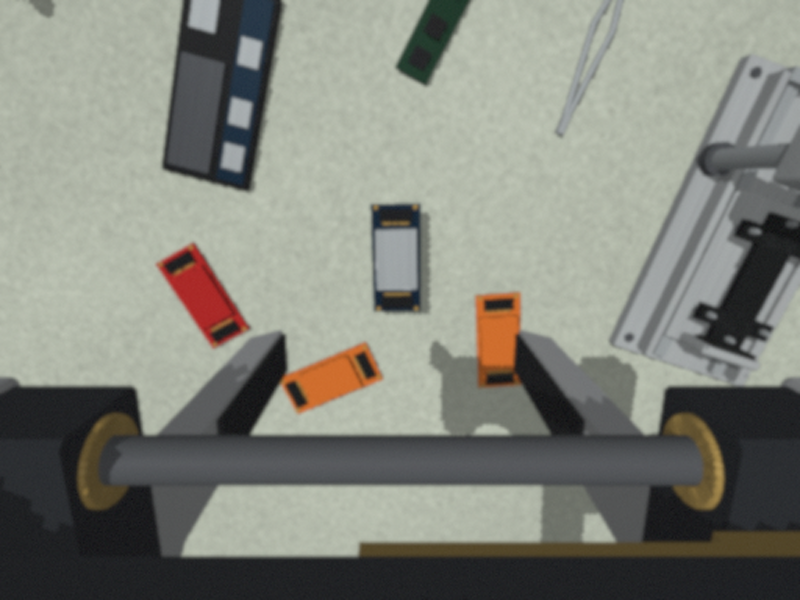

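Wrist picture: board at (396,258), very nearly aligned with the tool; red and orange ones beside it.

```bash
python3 -c "
from h import *
s=dict(np.load('last_wrist.npz')); show(s,'pics/w1c.png',8,(225,120,285,210-12))"
```

```text
(no output)
```

View pics/w1c.png

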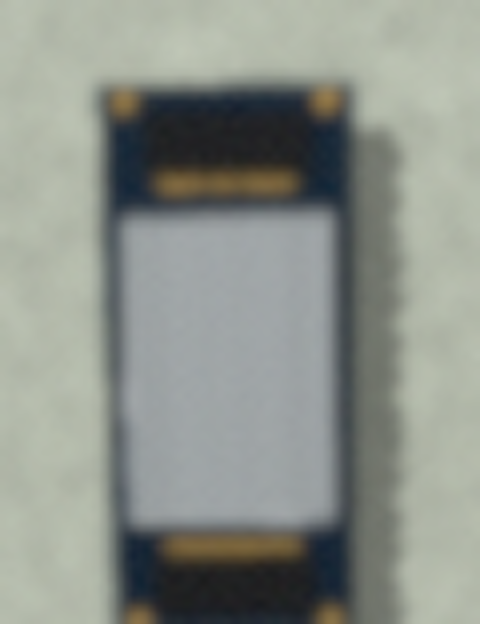

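```bash
python3 -c "
from h import *
s=dict(np.load('last_wrist.npz'))
f=lambda x,y,z:wworld(s,225+x/8-.44,120+y/8-.44,z)
P=np.array([f(*p,.030) for p in((120,208),(340,206),(342,525),(128,528))]);print(P.mean(0))
for a,b in((3,0),(2,1),(1,0)):
  d=P[b]-P[a];print(np.linalg.norm(d),np.arctan2(d[1],d[0]))
T=f(105,88,.025);B=f(352,84,.025);print((T+B)/2,np.linalg.norm(T-B)); print(wworld(s,253,165))
print(robot.get_obs()['tool_pos'],robot.get_obs()['ee_rot'])"
```

```text
[0.45669981 0.2774914  0.03      ]
0.05172436308125451 0.35295468905930366
0.05154220916631747 0.3570686720396916
0.03450850710765162 1.921290168046026
[0.49814201 0.29284249 0.025     ] 0.038781693871710377
[0.45738876 0.27857917 0.0303222 ]
[0.45408717 0.27234685 0.24628962] [3.14059743e+00 2.45590956e-03 3.40033632e-01]
```

Board centre (0.4565, 0.2775), yaw 0.354. In the nest, the camera on the tool's +x side would hang right over the plunger knob, so I make a half turn first (joint 6 then about −1.5, in range).

```bash

python3 -m inch '[{"linear":[0.02,0.05,0],"twist":1,"gripper":1},{"linear":[0.02,0.05,0],"twist":1,"gripper":1},{"linear":[0.02,0.05,0],"twist":1,"gripper":1},{"linear":[0.02,0.05,0],"twist":1,"gripper":1},{"linear":[0.02,0.05,0],"twist":1,"gripper":1},{"linear":[0.02,0.05,0],"twist":1,"gripper":1},{"linear":[0.02,0.05,0],"twist":1,"gripper":1},{"linear":[0.02,0.05,0],"twist":1,"gripper":1},{"linear":[0.02,0.05,0],"twist":1,"gripper":1}]'
python3 -m inch '[{"linear":[0,0,0],"twist":1,"gripper":1},{"linear":[0,0,0],"twist":1,"gripper":1},{"linear":[0,0,0],"twist":1,"gripper":1},{"linear":[0,0,0],"twist":1,"gripper":1},{"linear":[0,0,0],"twist":1,"gripper":1},{"linear":[0,0,0],"twist":1,"gripper":1},{"linear":[0,0,0],"twist":1,"gripper":1},{"linear":[0,0,0],"twist":1,"gripper":1},{"linear":[0,0,0],"twist":1,"gripper":1}]'
python3 -m inch '[{"linear":[0,0,0],"twist":1,"gripper":1},{"linear":[0,0,0],"twist":1,"gripper":1},{"linear":[0,0,0],"twist":1,"gripper":1},{"linear":[0,0,0],"twist":1,"gripper":1},{"linear":[0,0,0],"twist":1,"gripper":1},{"linear":[0,0,0],"twist":1,"gripper":1},{"linear":[0,0,0],"twist":1,"gripper":1},{"linear":[0,0,0],"twist":1,"gripper":1},{"linear":[0,0,0],"twist":1,"gripper":1}]'
python3 -m inch '[{"linear":[0,0,0],"twist":0.012,"gripper":1},{"linear":[0,0,0],"twist":0.012,"gripper":1},{"linear":[0,0,0],"twist":0.012,"gripper":1}]'
python3 -c "
from h import *
s=wsnap(); show(s,'pics/w2.png'); print(robot.get_obs())"
```

```text
time: 3.12
tool_pos: [0.4566, 0.2761, 0.2491]
ee_rot: [3.139, -0.001, 1.389]
wrist_force: [-0.3, -0.2, 0.4]
width: 0.094
time: 3.87
tool_pos: [0.4567, 0.2761, 0.2492]
ee_rot: [3.139, 0.002, 2.437]
wrist_force: [0.3, -0.2, -0.6]
width: 0.0938
time: 4.62
tool_pos: [0.4567, 0.2761, 0.2492]
ee_rot: [-3.141, 0.003, -2.799]
wrist_force: [-0.3, 0.1, 0.0]
width: 0.0938
time: 4.87
tool_pos: [0.4564, 0.2769, 0.2482]
ee_rot: [3.142, 0.002, -2.792]
wrist_force: [0.2, -0.3, -0.3]
width: 0.094
{'time': 4.9167, 'joint_positions': array([ 4.39452432e-01,  4.73345348e-02,  1.37269918e+00, -3.38440646e-05,
        1.72039485e+00, -1.48153024e+00]), 'qvel': array([ 0.00659742,  0.00789514,  0.00329824,  0.00150617, -0.00059778,
       -0.00252338]), 'joint_torque': array([-6.91832649e-02, -3.24428952e+01, -3.03316927e+01, -1.49837486e-02,
        7.44609581e-02,  1.36309402e-03]), 'tool_pos': array([0.45636545, 0.2770731 , 0.2479706 ]), 'ee_rot': array([ 3.14152221e+00,  1.16243011e-03, -2.79141142e+00]), 'wrist_force': array([ 0.77903364, -0.13292739, -0.87680299]), 'wrist_torque': array([ 0.02039601, -0.06443748,  0.03444414]), 'width': 0.09407113624868006}
```

View pics/w2.png

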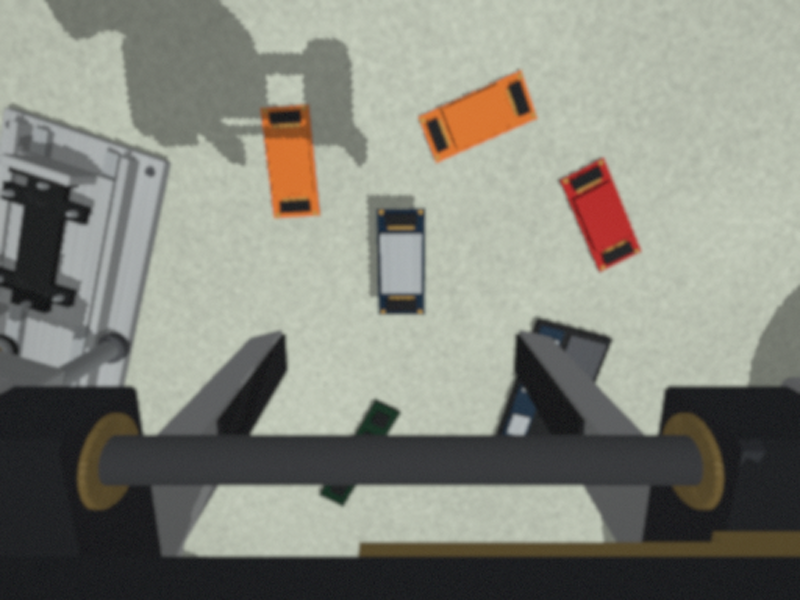

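```bash
python3 -c "
from h import *
s=dict(np.load('last_wrist.npz')); show(s,'pics/w2c.png',8,(230,125,285,209))"
```

```text
(no output)
```

View pics/w2c.png

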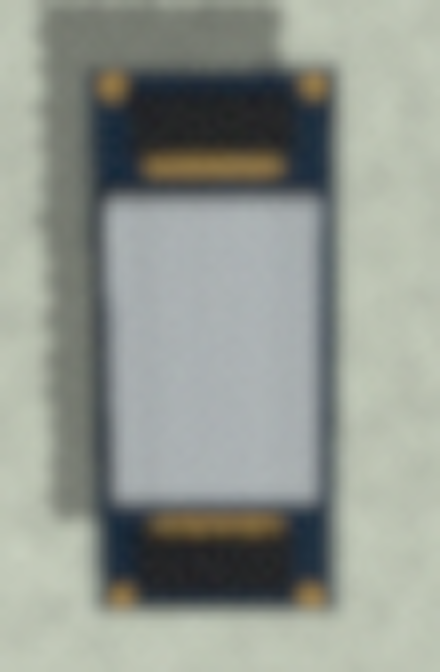

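```bash
python3 -c "
from h import *
s=dict(np.load('last_wrist.npz'))
f=lambda x,y,z:wworld(s,230+x/8-.44,125+y/8-.44,z)
for Q,z in((((103,196),(321,196),(321,500),(111,502)),.03),(((92,70),(334,68),(332,606),(102,608)),.025)):
  P=np.array([f(*p,z) for p in Q]);print(P.mean(0))
  for a,b in((0,3),(1,2),(1,0)):
    d=P[b]-P[a];print(np.linalg.norm(d),np.arctan2(d[1],d[0]))
print(robot.get_obs()['tool_pos'],robot.get_obs()['ee_rot'])"
```

```text
[0.45584227 0.27767123 0.03      ]
0.05016346976525879 0.36473857759947936
0.04982414487308797 0.36112685114976356
0.03464182706277477 -1.2210708832707833
[0.45582217 0.27784911 0.025     ]
0.08922187673472483 0.356278969290968
0.08918917063216965 0.35870157344680154
0.03846362682065595 -1.2129046661062848
[0.45636545 0.2770731  0.2479706 ] [ 3.14152221e+00  1.16243011e-03 -2.79141142e+00]
```

Both views agree within 1 mm: centre (0.456, 0.2777), yaw 0.357, size 89 × 39 mm. Descend.

```bash

python3 -m inch '[{"linear":[0,0.006,-1],"twist":0.006,"gripper":1},{"linear":[0,0.006,-1],"twist":0.006,"gripper":1},{"linear":[0,0.006,-1],"twist":0.006,"gripper":1}]'
python3 -m inch '[{"linear":[0,0,-0.9],"twist":0,"gripper":1},{"linear":[0,0,-0.9],"twist":0,"gripper":1},{"linear":[0,0,-0.9],"twist":0,"gripper":1},{"linear":[0,0,-0.9],"twist":0,"gripper":1},{"linear":[0,0,-0.9],"twist":0,"gripper":1},{"linear":[0,0,-0.9],"twist":0,"gripper":1}]'
python3 -c "
from h import *
s=wsnap(); show(s,'pics/w3.png'); print(robot.get_obs()['tool_pos'],robot.get_obs()['ee_rot'])"
```

```text
time: 5.17
tool_pos: [0.4536, 0.2768, 0.1418]
ee_rot: [-3.141, -0.008, -2.784]
wrist_force: [-0.3, -0.1, -0.8]
width: 0.0939
time: 5.67
tool_pos: [0.4583, 0.2792, 0.0607]
ee_rot: [3.141, 0.006, -2.783]
wrist_force: [0.2, 0.4, 0.2]
width: 0.094
[0.45842933 0.27929647 0.06083724] [ 3.14097533  0.00632758 -2.78339407]
```

View pics/w3.png

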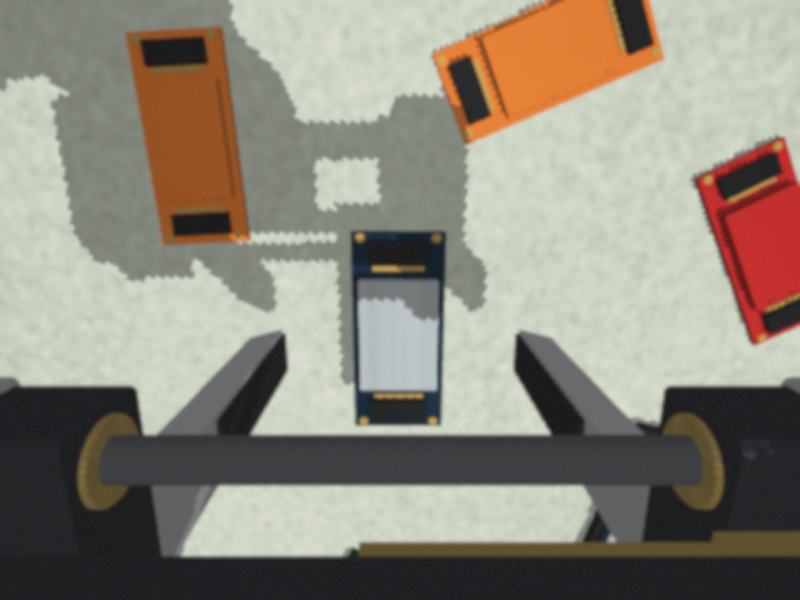

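```bash

python3 -m inch '[{"linear":[0,0,0],"twist":0,"gripper":1},{"linear":[0,0,0],"twist":0,"gripper":1},{"linear":[0,0,0],"twist":0,"gripper":1},{"linear":[0,0,0],"twist":0,"gripper":1}]'
```

```text
time: 6.05
tool_pos: [0.4565, 0.2784, 0.058]
ee_rot: [3.141, 0.001, -2.783]
wrist_force: [0.3, 0.1, 0.1]
width: 0.0939
```

```bash

python3 -m inch '[{"linear":[-0.005,-0.005,-0.13],"twist":0,"gripper":1},{"linear":[-0.005,-0.005,-0.25],"twist":0,"gripper":1},{"linear":[-0.005,-0.005,-0.25],"twist":0,"gripper":1},{"linear":[-0.005,-0.005,-0.25],"twist":0,"gripper":1},{"linear":[-0.005,-0.005,-0.25],"twist":0,"gripper":1}]'
python3 -m inch '[{"linear":[0,0,0],"twist":0,"gripper":0.5},{"linear":[0,0,0],"twist":0,"gripper":0.3},{"linear":[0,0,0],"twist":0,"gripper":0.3},{"linear":[0,0,0],"twist":0,"gripper":0.3},{"linear":[0,0,0],"twist":0,"gripper":0.3},{"linear":[0,0,0],"twist":0,"gripper":0.3},{"linear":[0,0,0],"twist":0,"gripper":0.3},{"linear":[0,0,0],"twist":0,"gripper":0.3}]'
python3 -m inch '[{"linear":[0,0,0],"twist":0,"gripper":0.3},{"linear":[0,0,0],"twist":0,"gripper":0.3},{"linear":[0,0,0],"twist":0,"gripper":0.3},{"linear":[0,0,0],"twist":0,"gripper":0.3}]'
```

```text
time: 6.47
tool_pos: [0.4556, 0.2777, 0.0322]
ee_rot: [3.142, -0.0, -2.783]
wrist_force: [-0.1, 0.2, -0.8]
width: 0.0938
time: 7.13
tool_pos: [0.4557, 0.2777, 0.0323]
ee_rot: [3.142, 0.0, -2.783]
wrist_force: [0.1, -0.2, -0.2]
width: 0.0442
time: 7.47
tool_pos: [0.4557, 0.2777, 0.0323]
ee_rot: [3.142, -0.0, -2.783]
wrist_force: [-0.1, 0.3, -0.3]
width: 0.0393
```

```bash

python3 -m inch '[{"linear":[0,0,0],"twist":0,"gripper":0.2},{"linear":[0,0,0],"twist":0,"gripper":0.2},{"linear":[0,0,0.1],"twist":0,"gripper":0.2},{"linear":[0,0,0.3],"twist":0,"gripper":0.2},{"linear":[0,0,0.6],"twist":0,"gripper":0.2},{"linear":[0,0,1],"twist":0,"gripper":0.2},{"linear":[0,0,1],"twist":0,"gripper":0.2},{"linear":[0,0,1],"twist":0,"gripper":0.2}]'
python3 -m inch '[{"linear":[0,0,0.3],"twist":0,"gripper":0.2},{"linear":[0,0,0.7],"twist":0,"gripper":0.2},{"linear":[0,0,1],"twist":0,"gripper":0.2},{"linear":[0,0,1],"twist":0,"gripper":0.2},{"linear":[0,0,1],"twist":0,"gripper":0.2},{"linear":[0,0,1],"twist":0,"gripper":0.2}]'
python3 -c "
from h import *
s=wsnap(); show(s,'pics/w4.png'); print(robot.get_obs()['tool_pos'],robot.get_obs()['ee_rot'])"
```

```text
time: 8.13
tool_pos: [0.4576, 0.2787, 0.1364]
ee_rot: [3.141, 0.008, -2.783]
wrist_force: [0.2, -0.5, -1.0]
width: 0.039
time: 8.63
tool_pos: [0.4549, 0.2774, 0.2302]
ee_rot: [-3.141, -0.003, -2.783]
wrist_force: [0.1, 0.1, -0.7]
width: 0.0391
[0.45458586 0.27723417 0.2294567 ] [-3.14127659 -0.00499204 -2.78323632]
```

View pics/w4.png

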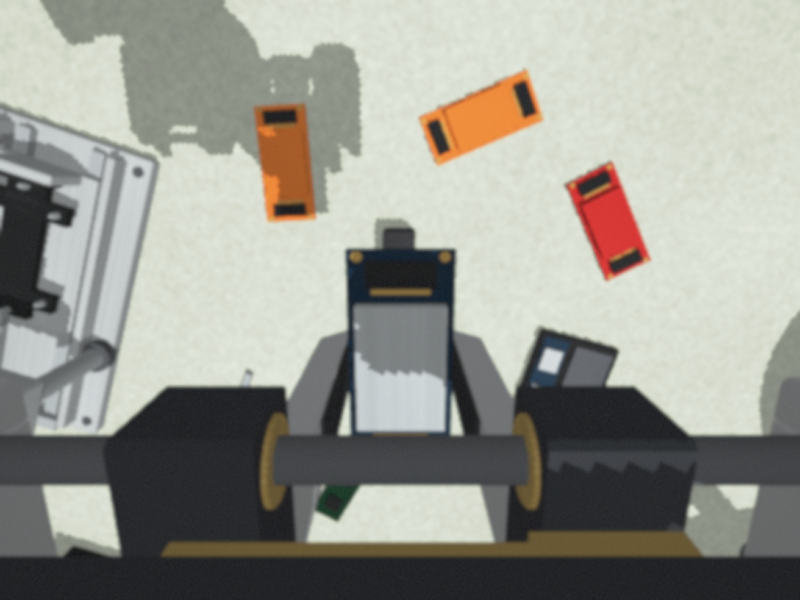

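Held squarely; far board edge at row ~251, can rows 303 to 433. Work out the board's offset in the tool.

```bash
python3 -c "
from h import *
s=dict(np.load('last_wrist.npz')); H=s['hand_eye']
def f(x,y,z):
  d=H[:3,:3]@(np.linalg.inv(s['mtx'])@np.array([x/1.5625-.18,y/1.5625-.18,1])); C=H[:3,3]; return C+(z-C[2])/d[2]*d
for p in((347,251,.0073),(455,250,.0073),(353,303,.0023),(448,303,.0023),(356,433,.0023),(446,433,.0023)): print(p,f(*p))
"
```

```text
(347, 251, 0.0073) [ 0.04410579 -0.01877351  0.0073    ]
(455, 250, 0.0073) [0.04447013 0.02014163 0.0073    ]
(353, 303, 0.0023) [ 0.02604869 -0.01656362  0.0023    ]
(448, 303, 0.0023) [0.0260486  0.01758088 0.0023    ]
(356, 433, 0.0023) [-0.02609197 -0.01669563  0.0023    ]
(446, 433, 0.0023) [-0.02609521  0.01812267  0.0023    ]
```

```bash

python3 -m inch '[{"linear":[0.1,-0.2,0.2],"twist":-0.08,"gripper":0.2},{"linear":[0.3,-0.5,0.4],"twist":-0.18,"gripper":0.2},{"linear":[0.48,-0.91,0.4],"twist":-0.333,"gripper":0.2},{"linear":[0.48,-0.91,0.4],"twist":-0.333,"gripper":0.2}]'
python3 -m inch '[{"linear":[0.2,-0.3,0],"twist":0,"gripper":0.2},{"linear":[0.3,-0.6,0],"twist":0,"gripper":0.2},{"linear":[0.48,-0.91,0],"twist":0,"gripper":0.2}]'
python3 -m inch '[{"linear":[0.2,-0.3,0],"twist":0,"gripper":0.2},{"linear":[0.35,-0.6,0],"twist":0,"gripper":0.2},{"linear":[0.48,-0.91,0],"twist":0,"gripper":0.2},{"linear":[0.48,-0.91,0],"twist":0,"gripper":0.2},{"linear":[0.48,-0.91,0],"twist":0,"gripper":0.2},{"linear":[0.48,-0.91,0],"twist":0,"gripper":0.2},{"linear":[0.48,-0.91,0],"twist":0,"gripper":0.2}]'
python3 -c "
from h import *
s=wsnap(); show(s,'pics/w5.png'); print(robot.get_obs()['tool_pos'],robot.get_obs()['ee_rot'],robot.get_obs()['joint_positions'])"
```

```text
time: 9.02
tool_pos: [0.5057, 0.1814, 0.2708]
ee_rot: [-3.137, -0.001, 3.14]
wrist_force: [-0.1, 0.3, -1.3]
width: 0.0392
time: 9.27
tool_pos: [0.5506, 0.0948, 0.2695]
ee_rot: [3.141, -0.005, -3.131]
wrist_force: [1.7, 0.1, -0.0]
width: 0.039
time: 9.85
tool_pos: [0.599, 0.006, 0.2712]
ee_rot: [3.141, -0.002, -3.131]
wrist_force: [0.0, 0.6, -1.1]
width: 0.0394
[0.59905369 0.00613155 0.27174138] [ 3.14099228e+00 -1.16284869e-03 -3.13011297e+00] [-8.46512845e-02  1.94992625e-01  1.16269561e+00  4.97371138e-04
  1.78511950e+00 -1.66682146e+00]
```

View pics/w5.png

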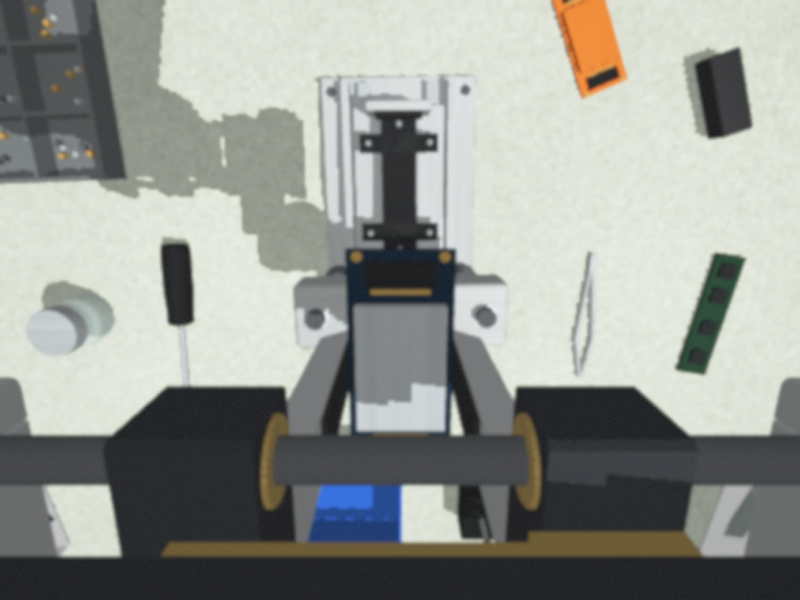

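```bash
python3 -c "
from h import *
s=dict(np.load('last_wrist.npz')); show(s,'pics/w5c.png',6,(200,45,308,145))"
```

```text
(no output)
```

View pics/w5c.png

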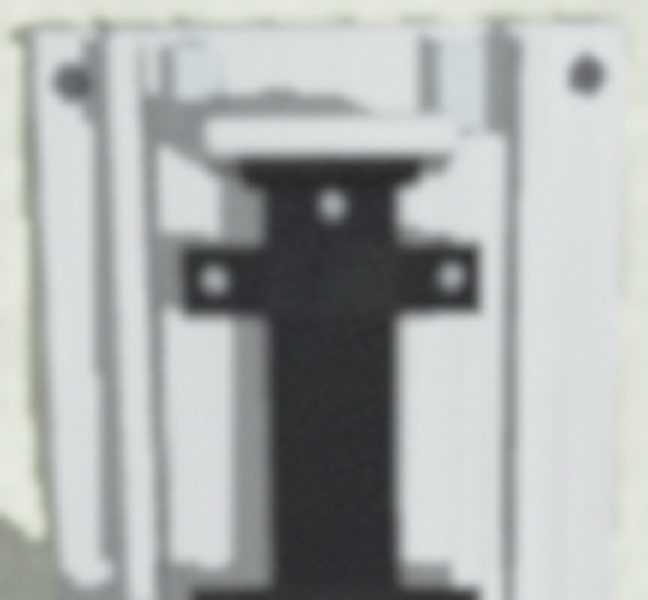

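```bash
python3 -c "
from h import *
s=dict(np.load('last_wrist.npz')); show(s,'pics/w5d.png',10,(220,135,300,165))
f=lambda x,y,z:wworld(s,200+x/6-.42,45+y/6-.42,z)
for z in(.0555,.052):
  for p in((214,279),(452,276),(331,205)):print(z,f(*p,z))
print('tab top',f(206,120,.062),f(462,118,.062))
print('holes',f(72,82,.012),f(587,75,.012), 'wing depth', wworld(s,256,100))
"
```

```text
0.0555 [ 0.50286347 -0.01934828  0.0555    ]
0.0555 [0.50175159 0.02847667 0.0555    ]
0.0555 [0.48855165 0.00402522 0.0555    ]
0.052 [ 0.50261653 -0.01958005  0.052     ]
0.052 [0.50149424 0.02869308 0.052     ]
0.052 [0.48817059 0.00401249 0.052     ]
tab top [ 0.47399862 -0.02029674  0.062     ] [0.47307507 0.02923556 0.062     ]
holes [ 0.45903959 -0.05305779  0.012     ] [0.45633519 0.05957839 0.012     ] wing depth [0.51261252 0.00580192 0.04865416]
```

View pics/w5d.png

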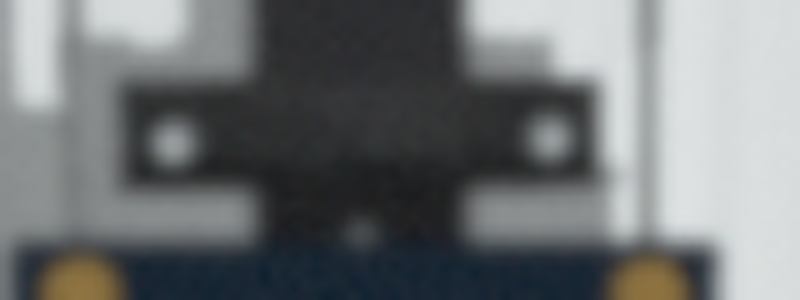

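```bash
python3 -c "
from h import *
s=dict(np.load('last_wrist.npz'))
f=lambda x,y,z:wworld(s,200+x/6-.42,45+y/6-.42,z)
g=lambda x,y,z:wworld(s,220+x/10-.45,135+y/10-.45,z)
z=.0545
A,B,C,D=f(214,279,z),f(452,276,z),g(172,143,z),g(550,138,z)
print(A,B,C,D,(A+B+C+D)/4); 
for p,q in((A,C),(B,D),(A,B),(C,D)):
  d=q-p;print(np.linalg.norm(d),np.arctan2(d[1],d[0]))
print('ends',f(331,205,z),g(362,232,z))
t=dict(np.load('last_top.npz'))
print(robot.get_obs()['tool_pos'],robot.get_obs()['ee_rot'])
"
```

```text
[ 0.50279291 -0.0194145   0.0545    ] [0.50167806 0.0285385  0.0545    ] [ 0.57251838 -0.01791317  0.0545    ] [0.57136233 0.02993061 0.0545    ] [0.53708792 0.00528536 0.0545    ]
0.06974163097319037 0.021528692739993607
0.06969816693558949 0.0199747513660781
0.047965956326902474 1.5940409184753463
0.04785774437167034 1.5949547512283184
ends [0.48844278 0.00402159 0.0545    ] [0.58358615 0.0062655  0.0545    ]
[0.59905369 0.00613155 0.27174138] [ 3.14099228e+00 -1.16284869e-03 -3.13011297e+00]
```

```bash

python3 -m inch '[{"linear":[-0.2,-0.01,0],"twist":0.01,"gripper":0.2},{"linear":[-0.4,-0.01,0],"twist":0.01,"gripper":0.2},{"linear":[-0.62,-0.01,0],"twist":0.01,"gripper":0.2},{"linear":[-0.62,-0.01,0],"twist":0.01,"gripper":0.2},{"linear":[-0.62,-0.01,0],"twist":0.01,"gripper":0.2},{"linear":[-0.62,-0.01,0],"twist":0.01,"gripper":0.2},{"linear":[-0.62,-0.01,0],"twist":0.01,"gripper":0.2},{"linear":[-0.62,-0.01,0],"twist":0.01,"gripper":0.2}]'
```

```text
time: 10.57
tool_pos: [0.5382, 0.004, 0.2721]
ee_rot: [3.141, -0.0, -3.121]
wrist_force: [-0.1, 0.2, -0.9]
width: 0.039
```

```bash

python3 -m inch '[{"linear":[-0.015,0.01,-0.3],"twist":0,"gripper":0.2},{"linear":[-0.015,0.01,-0.6],"twist":0,"gripper":0.2},{"linear":[-0.015,0.01,-0.9],"twist":0,"gripper":0.2},{"linear":[-0.015,0.01,-0.9],"twist":0,"gripper":0.2}]'
python3 -m inch '[{"linear":[0,0,-0.3],"twist":0,"gripper":0.2},{"linear":[0,0,-0.6],"twist":0,"gripper":0.2},{"linear":[0,0,-0.8],"twist":0,"gripper":0.2},{"linear":[0,0,-0.9],"twist":0,"gripper":0.2},{"linear":[0,0,-0.9],"twist":0,"gripper":0.2},{"linear":[0,0,-0.9],"twist":0,"gripper":0.2},{"linear":[0,0,-0.9],"twist":0,"gripper":0.2},{"linear":[0,0,-0.9],"twist":0,"gripper":0.2}]'
python3 -c "
from h import *
s=wsnap(); show(s,'pics/w6.png'); print(robot.get_obs()['tool_pos'],robot.get_obs()['ee_rot'])
s=snap('scene'); show(s,'pics/s6.png',6,(190,180,280,280))"
```

```text
time: 10.9
tool_pos: [0.5326, 0.0051, 0.1746]
ee_rot: [3.14, -0.014, -3.121]
wrist_force: [-1.4, 0.0, -1.1]
width: 0.039
time: 11.57
tool_pos: [0.5378, 0.0046, 0.0947]
ee_rot: [-3.141, 0.004, -3.122]
wrist_force: [0.2, -0.5, -0.3]
width: 0.0389
[0.53753354 0.00462961 0.09446194] [-3.14126066  0.00380641 -3.12148946]
```

View pics/w6.png

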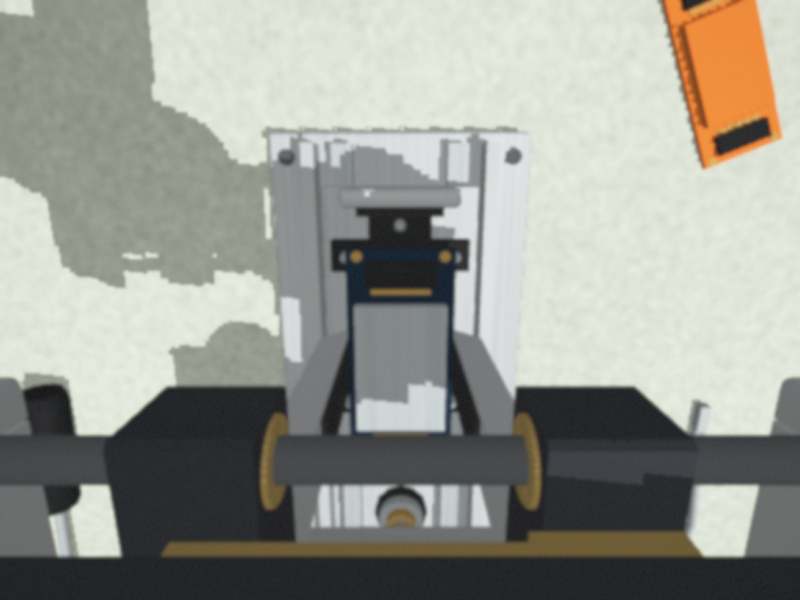

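View pics/s6.png

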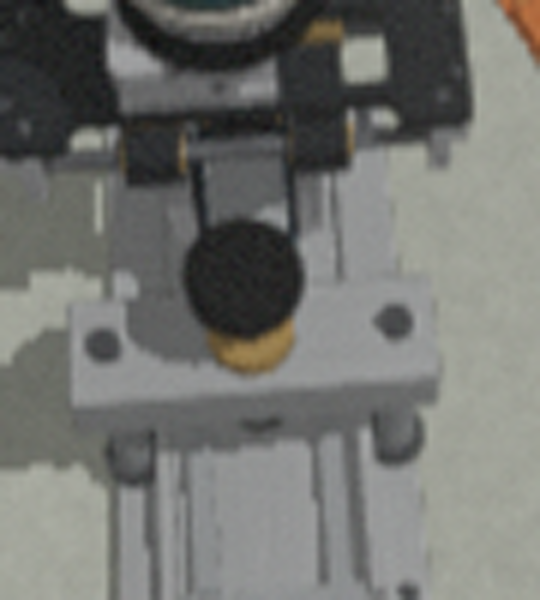

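```bash
python3 -c "
from h import *
s=dict(np.load('last_wrist.npz')); show(s,'pics/w6c.png',8,(205,120,305,195))
print(robot.get_obs()['tool_pos'])"
```

```text
[0.53727355 0.00462905 0.09409428]
```

View pics/w6c.png

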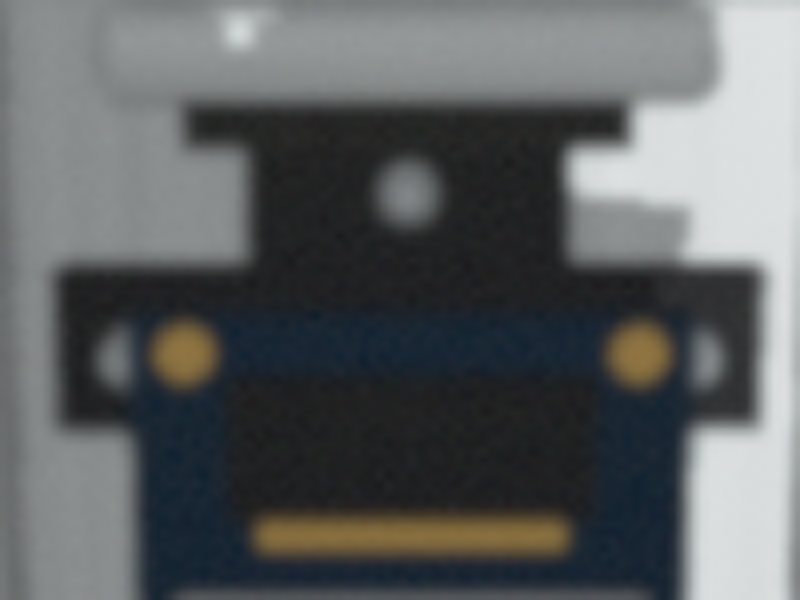

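```bash
python3 -c "
from h import *
s=dict(np.load('last_wrist.npz'))
f=lambda x,y,z:wworld(s,205+x/8-.44,120+y/8-.44,z)
print('pin',f(408,192,.054)); print('wing',f(62,268,.048),f(762,266,.048),f(62,426,.048),f(760,426,.048))
print('pads spine',f(252,200,.048),f(562,200,.048))
z=.0942-.0073
print('board edge',f(135,318,z),f(690,318,z))
z=.0942-.0023
print('can edge',f(170,592,z),f(655,592,z))
"
```

```text
pin [0.48757221 0.00373494 0.054     ]
wing [ 0.49534285 -0.02609256  0.048     ] [0.49395033 0.03451762 0.048     ] [ 0.50930134 -0.02632082  0.048     ] [0.50806617 0.03514372 0.048     ]
pads spine [ 0.48914805 -0.00965975  0.048     ] [0.48861185 0.01699629 0.048     ]
board edge [ 0.49337982 -0.01535619  0.0869    ] [0.49259359 0.02374943 0.0869    ]
can edge [ 0.51197314 -0.01249109  0.0919    ] [0.5112879  0.02163271 0.0919    ]
```

Pins symmetric about the board (left (343,257), right (458,257)); nest (0.5366, 0.0051), board 0.6 mm too far in x. Descend with that correction.

```bash

python3 -m inch '[{"linear":[-0.006,0.002,-0.1],"twist":0,"gripper":0.2},{"linear":[-0.006,0.002,-0.2],"twist":0,"gripper":0.2},{"linear":[-0.006,0.002,-0.2],"twist":0,"gripper":0.2},{"linear":[-0.006,0.002,-0.2],"twist":0,"gripper":0.2},{"linear":[-0.006,0.002,-0.2],"twist":0,"gripper":0.2},{"linear":[-0.006,0.002,-0.2],"twist":0,"gripper":0.2},{"linear":[-0.006,0.002,-0.2],"twist":0,"gripper":0.2}]'
```

```text
time: 12.25
tool_pos: [0.5359, 0.0049, 0.0726]
ee_rot: [-3.142, 0.001, -3.122]
wrist_force: [1.0, 0.9, -1.0]
width: 0.0392
```

```bash

python3 -m inch '[{"linear":[0.006,0,-0.03],"twist":0,"gripper":0.2},{"linear":[0.006,0,-0.06],"twist":0,"gripper":0.2},{"linear":[0.006,0,-0.09],"twist":0,"gripper":0.2},{"linear":[0.006,0,-0.12],"twist":0,"gripper":0.2},{"linear":[0.006,0,-0.13],"twist":0,"gripper":0.2},{"linear":[0.006,0,-0.13],"twist":0,"gripper":0.2},{"linear":[0.006,0,-0.13],"twist":0,"gripper":0.2},{"linear":[0.006,0,-0.13],"twist":0,"gripper":0.2}]'
python3 -c "
from h import *
s=wsnap(); print(robot.get_obs()['tool_pos'],robot.get_obs()['wrist_force']);show(s,'pics/w7c.png',8,(205,120,305,195))"
```

```text
time: 12.92
tool_pos: [0.5363, 0.0049, 0.0594]
ee_rot: [3.142, 0.0, -3.122]
wrist_force: [0.4, -0.2, -0.8]
width: 0.0393
[0.53630941 0.00493732 0.05949371] [ 0.38134947  0.08692569 -0.16896635]
```

View pics/w7c.png

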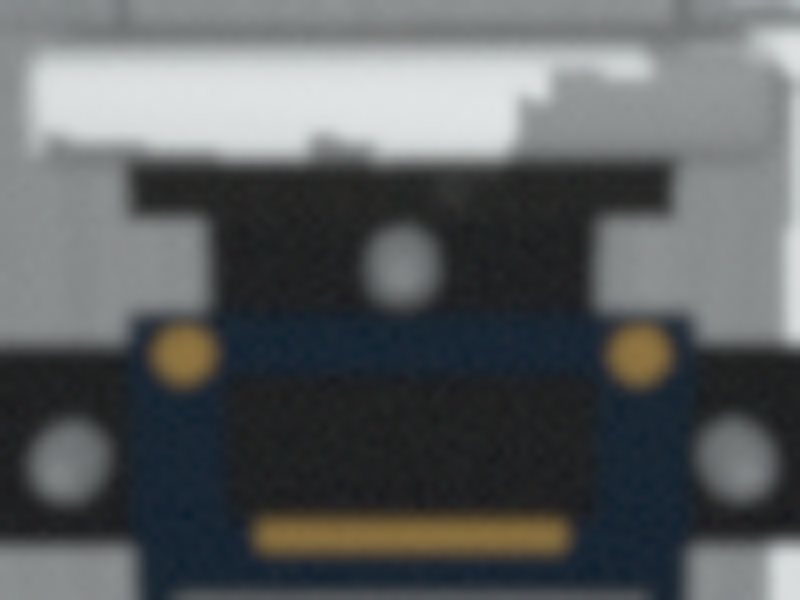

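The board is down between the pins, centring off by ~0.5 mm to +y and −x. Small correction, lower the last 1.3 mm, release.

```bash

python3 -m inch '[{"linear":[0.004,-0.004,0],"twist":0,"gripper":0.2},{"linear":[0.004,-0.004,-0.006],"twist":0,"gripper":0.2},{"linear":[0.004,-0.004,-0.013],"twist":0,"gripper":0.2},{"linear":[0.004,-0.004,-0.013],"twist":0,"gripper":0.2},{"linear":[0.004,-0.004,-0.013],"twist":0,"gripper":0.2}]'
```

```text
time: 13.38
tool_pos: [0.5368, 0.0045, 0.0583]
ee_rot: [-3.142, 0.001, -3.122]
wrist_force: [-0.1, 0.4, 1.6]
width: 0.0388
```

```bash

python3 -m inch '[{"linear":[0,0,0],"twist":0,"gripper":0.5},{"linear":[0,0,0],"twist":0,"gripper":0.55},{"linear":[0,0,0],"twist":0,"gripper":0.6},{"linear":[0,0,0],"twist":0,"gripper":0.6},{"linear":[0,0,0],"twist":0,"gripper":0.6},{"linear":[0,0,0],"twist":0,"gripper":0.6},{"linear":[0,0,0],"twist":0,"gripper":0.6}]'
python3 -c "
from h import *
s=wsnap(); show(s,'pics/w8.png')"
```

```text
time: 13.97
tool_pos: [0.5365, 0.0046, 0.0579]
ee_rot: [3.141, -0.0, -3.122]
wrist_force: [-0.0, -0.5, 0.1]
width: 0.0564
```

View pics/w8.png

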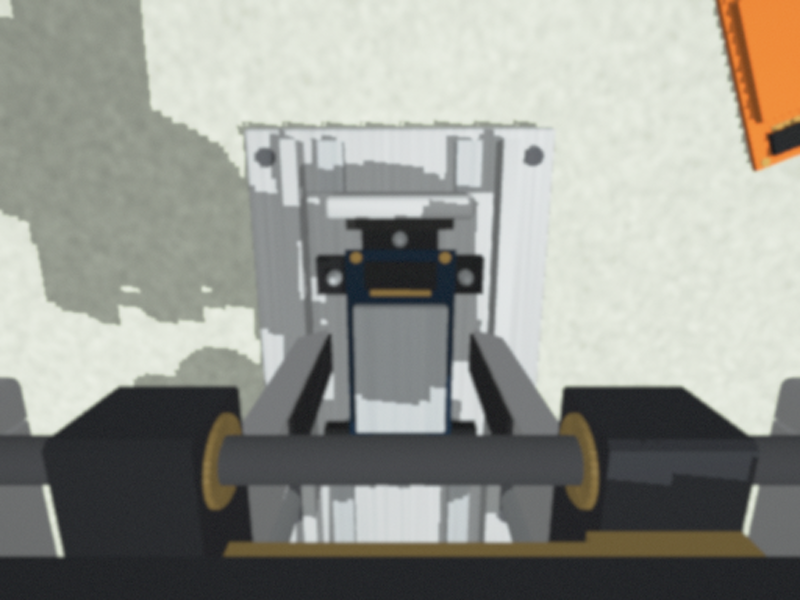

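```bash

python3 -m inch '[{"linear":[0,0,0.1],"twist":0,"gripper":0.6},{"linear":[0,0,0.3],"twist":0,"gripper":0.6},{"linear":[0,0,0.6],"twist":0,"gripper":0.6},{"linear":[0,0,0.9],"twist":0,"gripper":0.6},{"linear":[0,0,0.9],"twist":0,"gripper":0.6},{"linear":[0,0,0.9],"twist":0,"gripper":0.6},{"linear":[0,0,0.9],"twist":0,"gripper":0.6}]'
python3 -m inch '[{"linear":[-0.3,0,0],"twist":0,"gripper":0},{"linear":[-0.6,-0.01,0],"twist":0,"gripper":0},{"linear":[-0.87,-0.01,0],"twist":0,"gripper":0},{"linear":[-0.87,-0.01,0],"twist":0,"gripper":0},{"linear":[-0.87,-0.01,0],"twist":0,"gripper":0},{"linear":[-0.87,-0.01,0],"twist":0,"gripper":0},{"linear":[-0.87,-0.01,0],"twist":0,"gripper":0},{"linear":[-0.87,-0.01,0],"twist":0,"gripper":0}]'
python3 -c "
from h import *
s=snap('top'); show(s,'pics/t9.png',6,(230,120,310,220));s=snap('scene'); show(s,'pics/s9.png',6,(190,180,280,280))"
```

```text
time: 14.6
tool_pos: [0.5363, 0.0046, 0.148]
ee_rot: [3.141, -0.0, -3.122]
wrist_force: [-1.0, 0.2, -0.4]
width: 0.0567
time: 15.27
tool_pos: [0.4503, 0.0035, 0.1477]
ee_rot: [3.141, -0.0, -3.122]
wrist_force: [0.6, -0.3, -0.7]
width: 0.0061
```

View pics/t9.png

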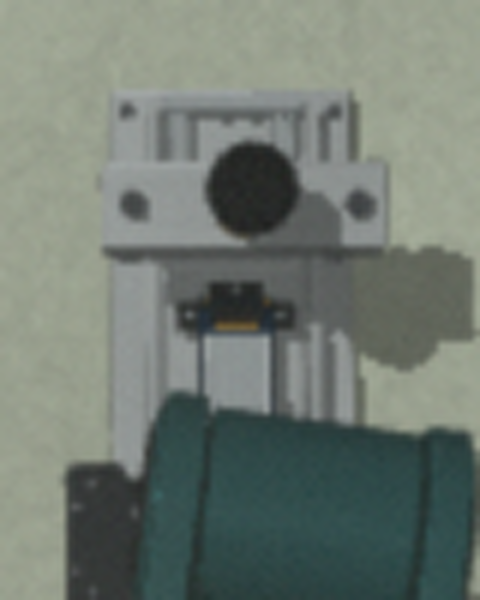

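View pics/s9.png

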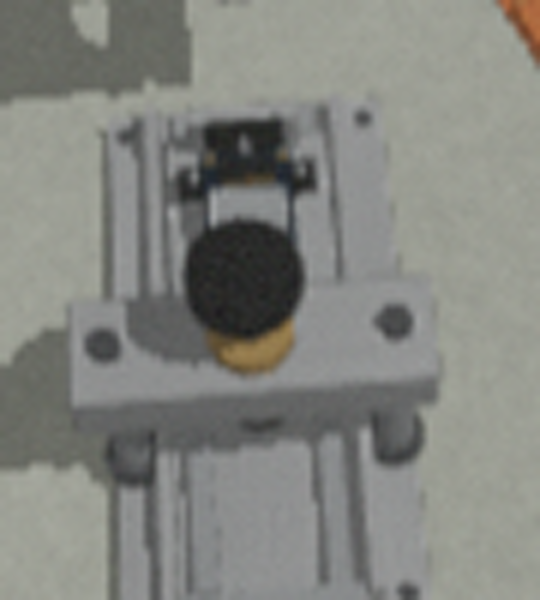

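Board sits flat with the pins around it in both views. Lower the closed fingers in front of the tab.

```bash

python3 -m inch '[{"linear":[0,0,-0.4],"twist":0,"gripper":0},{"linear":[0,0,-0.8],"twist":0,"gripper":0},{"linear":[0,0,-0.8],"twist":0,"gripper":0},{"linear":[0,0,-0.8],"twist":0,"gripper":0},{"linear":[0,0,-0.8],"twist":0,"gripper":0},{"linear":[0,0,-0.8],"twist":0,"gripper":0}]'
python3 -m inch '[{"linear":[0.05,0,0],"twist":0,"gripper":0},{"linear":[0.1,0,0],"twist":0,"gripper":0},{"linear":[0.15,0,0],"twist":0,"gripper":0},{"linear":[0.2,0.002,0],"twist":0,"gripper":0},{"linear":[0.25,0.004,0],"twist":0,"gripper":0},{"linear":[0.3,0.005,0],"twist":0,"gripper":0}]'
python3 -c "
from h import *
s=wsnap(); show(s,'pics/w10.png')"
```

```text
time: 15.87
tool_pos: [0.452, 0.0033, 0.071]
ee_rot: [-3.141, 0.005, -3.121]
wrist_force: [-0.6, 0.1, 0.2]
width: 0.0003
time: 16.37
tool_pos: [0.4798, 0.004, 0.068]
ee_rot: [-3.142, -0.001, -3.121]
wrist_force: [-2.9, 0.7, 2.5]
width: 0.0004
```

View pics/w10.png

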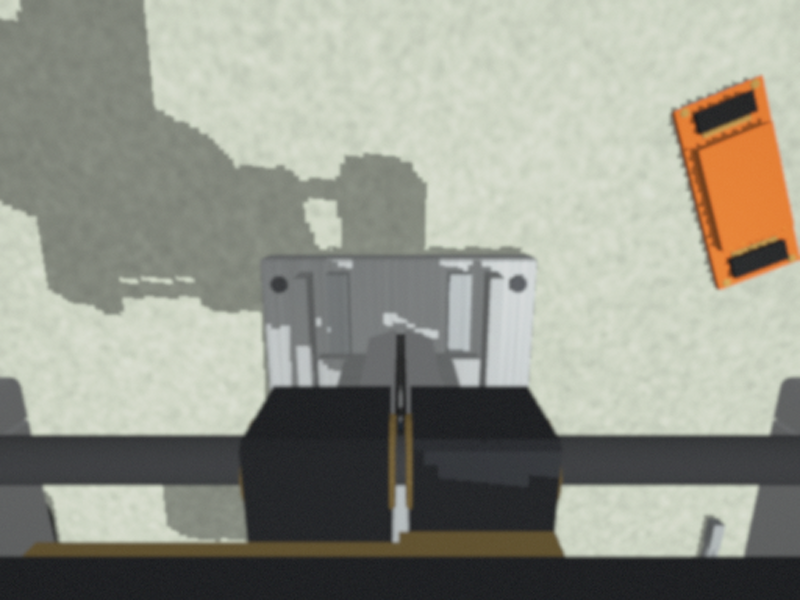

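Contact (−2.9 N = slide friction). Continue gently.

```bash

python3 -m inch '[{"linear":[0.05,0,0],"twist":0,"gripper":0},{"linear":[0.1,0.002,0],"twist":0,"gripper":0},{"linear":[0.15,0.003,0],"twist":0,"gripper":0},{"linear":[0.2,0.004,0],"twist":0,"gripper":0},{"linear":[0.25,0.005,0],"twist":0,"gripper":0},{"linear":[0.3,0.006,0],"twist":0,"gripper":0},{"linear":[0.35,0.007,0],"twist":0,"gripper":0},{"linear":[0.4,0.008,0],"twist":0,"gripper":0},{"linear":[0.45,0.009,0],"twist":0,"gripper":0},{"linear":[0.5,0.01,0],"twist":0,"gripper":0}]'
python3 -m inch '[{"linear":[0.03,0,0],"twist":0,"gripper":0},{"linear":[0.06,0,0],"twist":0,"gripper":0},{"linear":[0.08,0,0],"twist":0,"gripper":0}]'
```

```text
time: 17.25
tool_pos: [0.5299, 0.0052, 0.0677]
ee_rot: [3.141, -0.0, -3.121]
wrist_force: [-3.5, 0.8, 0.2]
width: 0.0001
time: 17.5
tool_pos: [0.5378, 0.0053, 0.0678]
ee_rot: [3.141, -0.0, -3.121]
wrist_force: [-3.5, 2.0, -0.3]
width: 0.0008
```

```bash

python3 -m inch '[{"linear":[0.02,0,0],"twist":0,"gripper":0},{"linear":[0.035,0,0],"twist":0,"gripper":0},{"linear":[0.035,0,0],"twist":0,"gripper":0}]'
python3 -m inch '[{"linear":[0.015,0,0],"twist":0,"gripper":0},{"linear":[0.025,0,0],"twist":0,"gripper":0},{"linear":[0.025,0,0],"twist":0,"gripper":0}]'
```

```text
time: 17.75
tool_pos: [0.5414, 0.0051, 0.0679]
ee_rot: [3.141, 0.0, -3.121]
wrist_force: [-1.6, 1.2, -1.0]
width: 0.0007
time: 18.0
tool_pos: [0.5436, 0.0051, 0.0679]
ee_rot: [3.141, 0.0, -3.122]
wrist_force: [-1.9, 1.3, -0.9]
width: 0.0004
```

```bash

python3 -m inch '[{"linear":[0.015,0,0],"twist":0,"gripper":0},{"linear":[0.02,0,0],"twist":0,"gripper":0},{"linear":[0.02,0,0],"twist":0,"gripper":0}]'
python3 -m inch '[{"linear":[0.015,0,0],"twist":0,"gripper":0},{"linear":[0.02,0,0],"twist":0,"gripper":0},{"linear":[0.02,0,0],"twist":0,"gripper":0}]'
```

```text
time: 18.25
tool_pos: [0.5437, 0.0051, 0.068]
ee_rot: [3.141, -0.005, -3.121]
wrist_force: [-8.1, 0.4, 2.7]
width: 0.0005
time: 18.5
tool_pos: [0.5439, 0.0051, 0.068]
ee_rot: [3.141, -0.009, -3.121]
wrist_force: [-13.1, 0.9, 7.0]
width: 0.0003
```

Hard stop at x = 0.5438, about where home was predicted. Back off, rise, check.

```bash

python3 -m inch '[{"linear":[-0.05,0,0],"twist":0,"gripper":0},{"linear":[-0.2,0,0],"twist":0,"gripper":0},{"linear":[-0.5,0,0],"twist":0,"gripper":0},{"linear":[-0.5,0,0.3],"twist":0,"gripper":0},{"linear":[-0.5,0,0.9],"twist":0,"gripper":0},{"linear":[-0.5,0,0.9],"twist":0,"gripper":0}]'
python3 -m inch '[{"linear":[0,0,0.4],"twist":0,"gripper":0},{"linear":[0,0,0.9],"twist":0,"gripper":0},{"linear":[0,0,0.9],"twist":0,"gripper":0},{"linear":[0,0,0.9],"twist":0,"gripper":0},{"linear":[0,0,0.9],"twist":0,"gripper":0},{"linear":[0,0,0.9],"twist":0,"gripper":0},{"linear":[0,0,0.9],"twist":0,"gripper":0}]'
python3 -c "
from h import *
s=wsnap(); show(s,'pics/w11.png');print(robot.get_obs()['tool_pos'])
s=snap('scene'); show(s,'pics/s11.png',6,(190,180,280,280))"
```

```text
time: 19.0
tool_pos: [0.4993, 0.0045, 0.1623]
ee_rot: [-3.14, 0.008, -3.122]
wrist_force: [1.4, 0.4, 1.0]
width: 0.0006
time: 19.58
tool_pos: [0.4968, 0.005, 0.2454]
ee_rot: [3.141, -0.004, -3.122]
wrist_force: [-0.4, -0.3, -0.1]
width: 0.0003
[0.49680947 0.00503201 0.24556048]
```

View pics/w11.png

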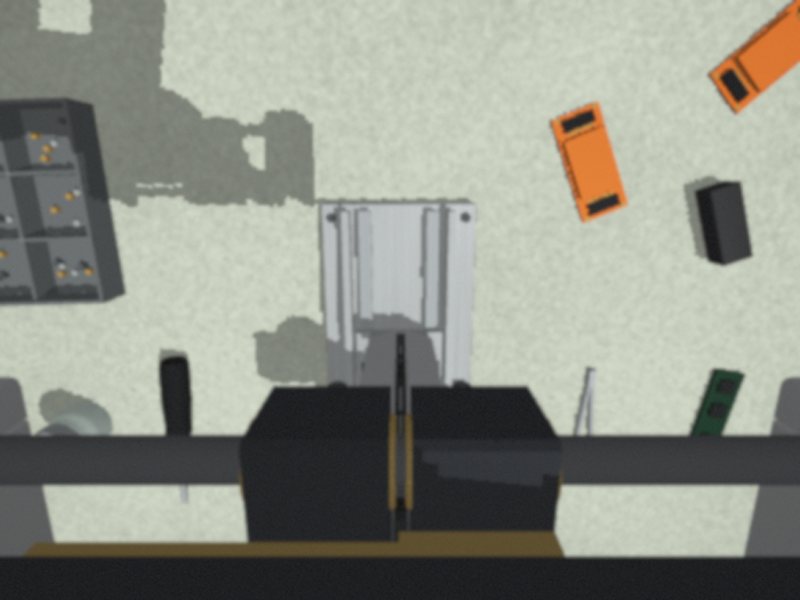

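View pics/s11.png

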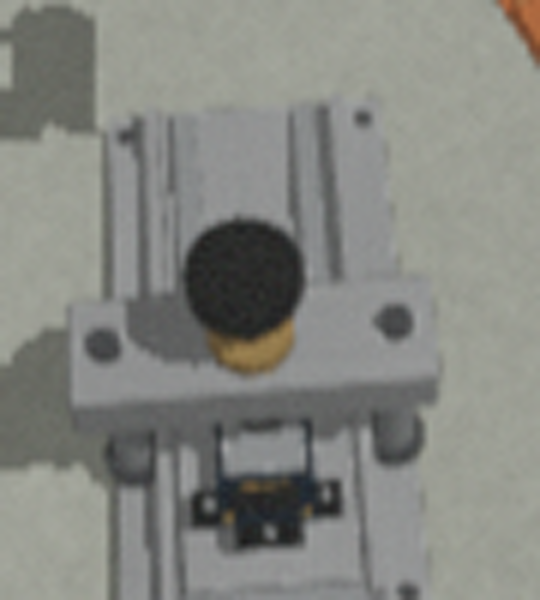

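```bash
python3 -c "
from h import *
s=dict(np.load('last_scene.npz'))
f=lambda x,y,z:world(s,190+x/6-.42,180+y/6-.42,z)
print('endpin',f(268,532,.054),'pins',f(206,504,.054),f(326,496,.054))
print('spine end',f(223,548,.048),f(303,544,.048))
print('pillar bolts',f(103,346,.136),f(394,322,.136),'knob',f(243,280,.198))
t=dict(np.load('last_top.npz'))
g=lambda x,y,z:world(t,230+x/6-.42,120+y/6-.42,z)
print('top bolts',g(134,205,.136),g(361,204,.136),'knob',g(252,188,.198))
"
```

```text
endpin [0.66760035 0.0084418  0.054     ] pins [ 0.65431705 -0.01634811  0.054     ] [0.65396354 0.03264776 0.054     ]
spine end [ 0.67115912 -0.01023765  0.048     ] [0.67149984 0.02226424 0.048     ]
pillar bolts [ 0.61780258 -0.04923769  0.136     ] [0.61481297 0.06248174 0.136     ] knob [0.62247246 0.0075198  0.198     ]
top bolts [0.61505778 0.06103039 0.136     ] [ 0.61763746 -0.05129854  0.136     ] knob [0.61534869 0.0066761  0.198     ]
```

Rear pins at x≈0.654 → nest at ≈0.618 and plunger axis ≈0.6165 (bolts' middle): slide home within the calibration. Now over the knob.

```bash

python3 -m inch '[{"linear":[0.3,0.005,0],"twist":0,"gripper":0},{"linear":[0.6,0.005,0],"twist":0,"gripper":0},{"linear":[0.6,0.005,0],"twist":0,"gripper":0}]'
python3 -m inch '[{"linear":[0.3,0.005,0],"twist":0,"gripper":0},{"linear":[0.6,0.01,0],"twist":0,"gripper":0},{"linear":[0.6,0.01,0],"twist":0,"gripper":0},{"linear":[0.6,0.01,0],"twist":0,"gripper":0},{"linear":[0.6,0.01,0],"twist":0,"gripper":0},{"linear":[0.6,0.01,0],"twist":0,"gripper":0},{"linear":[0.6,0.01,0],"twist":0,"gripper":0}]'
python3 -c "
from h import *
print(robot.get_obs()['tool_pos'],robot.get_obs()['wrist_force'])
s=snap('scene'); show(s,'pics/s12.png',6,(180,160,290,260))
s=wsnap(); show(s,'pics/w12.png')"
```

```text
time: 19.93
tool_pos: [0.5603, 0.0054, 0.2443]
ee_rot: [3.141, -0.003, -3.122]
wrist_force: [-0.7, -1.0, -1.7]
width: 0.0004
time: 20.52
tool_pos: [0.6167, 0.0066, 0.249]
ee_rot: [-3.142, 0.001, -3.121]
wrist_force: [-0.1, -0.9, 0.1]
width: 0.0008
[0.61670235 0.00660727 0.24900402] [-0.10878334 -0.85343786  0.10907267]
```

View pics/s12.png

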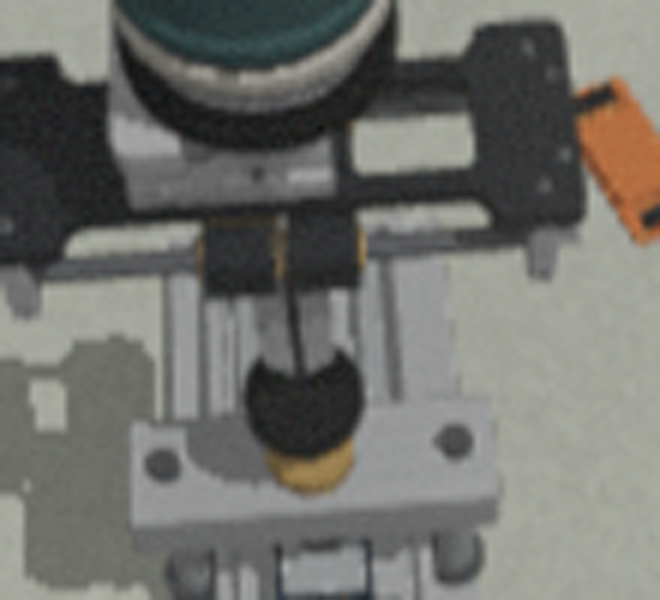

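View pics/w12.png

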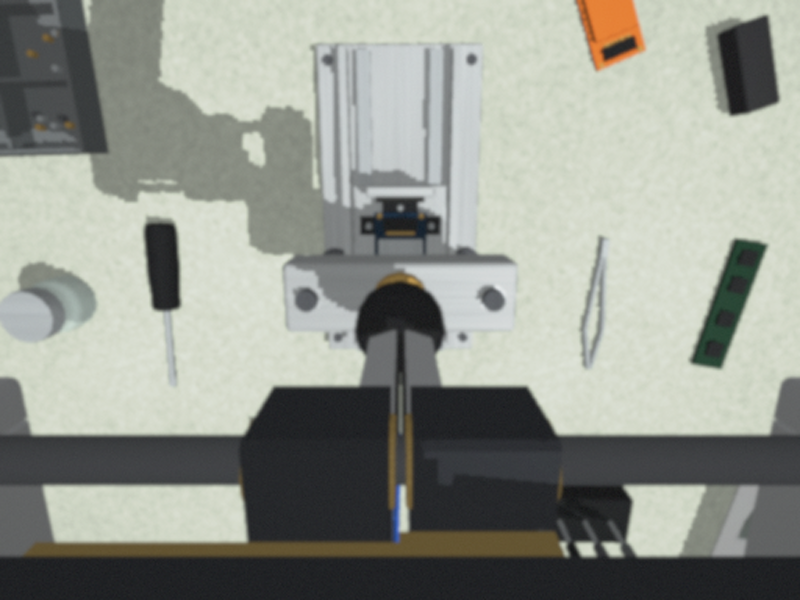

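```bash
python3 -c "
from h import *
s=dict(np.load('last_wrist.npz'))
f=lambda x,y,z:wworld(s,x/1.5625-.18,y/1.5625-.18,z)
A,B=f(367,226,.0545),f(432,226,.0545);print('pins',A,B,(A+B)/2+[.035,0,0]);C,D=f(305,299,.136),f(493,299,.136);print('bolts',C,D,(C+D)/2)
print('endpin',f(400,207,.0545),'tab top front?',f(370,188,.062),f(446,188,.062),'holes',f(327,60,.012),f(471,59,.012))"
```

```text
pins [ 0.58354333 -0.01878357  0.0545    ] [0.58255149 0.03057452 0.0545    ] [0.61804741 0.00589547 0.0545    ]
bolts [ 0.61982664 -0.05066964  0.136     ] [0.61754421 0.06343051 0.136     ] [0.61868542 0.00638043 0.136     ]
endpin [0.56882528 0.00598939 0.0545    ] tab top front? [ 0.55515151 -0.01615137  0.062     ] [0.55403629 0.03922347 0.062     ] holes [ 0.45933248 -0.05334941  0.012     ] [0.45633193 0.0593047  0.012     ]
```

Nest at 0.6180 against the axis at 0.6187: home. Now down to the knob.

```bash

python3 -m inch '[{"linear":[0.01,0,-0.12],"twist":0,"gripper":0},{"linear":[0.01,0,-0.24],"twist":0,"gripper":0},{"linear":[0.01,0,-0.24],"twist":0,"gripper":0},{"linear":[0.01,0,-0.24],"twist":0,"gripper":0},{"linear":[0.01,0,-0.24],"twist":0,"gripper":0},{"linear":[0.01,0,-0.24],"twist":0,"gripper":0}]'
python3 -m inch '[{"linear":[0,0,-0.03],"twist":0,"gripper":0},{"linear":[0,0,-0.06],"twist":0,"gripper":0},{"linear":[0,0,-0.06],"twist":0,"gripper":0},{"linear":[0,0,-0.06],"twist":0,"gripper":0}]'
python3 -m inch '[{"linear":[0,0,-0.03],"twist":0,"gripper":0},{"linear":[0,0,-0.05],"twist":0,"gripper":0},{"linear":[0,0,-0.05],"twist":0,"gripper":0},{"linear":[0,0,-0.05],"twist":0,"gripper":0}]'
```

```text
time: 21.12
tool_pos: [0.6186, 0.0066, 0.2241]
ee_rot: [3.142, 0.0, -3.121]
wrist_force: [-0.0, -1.0, -0.1]
width: 0.0003
time: 21.45
tool_pos: [0.619, 0.0065, 0.2185]
ee_rot: [-3.142, 0.002, -3.122]
wrist_force: [0.9, 0.7, 2.6]
width: 0.0003
time: 21.78
tool_pos: [0.619, 0.0065, 0.2132]
ee_rot: [-3.142, 0.001, -3.122]
wrist_force: [1.2, 0.1, 3.5]
width: 0.0007
```

```bash

python3 -m inch '[{"linear":[0,0,-0.01],"twist":0,"gripper":0},{"linear":[0,0,-0.02],"twist":0,"gripper":0},{"linear":[0,0,-0.02],"twist":0,"gripper":0}]'
python3 -m inch '[{"linear":[0,0,-0.01],"twist":0,"gripper":0},{"linear":[0,0,-0.02],"twist":0,"gripper":0},{"linear":[0,0,-0.02],"twist":0,"gripper":0}]'
python3 -m inch '[{"linear":[0,0,-0.01],"twist":0,"gripper":0},{"linear":[0,0,-0.02],"twist":0,"gripper":0},{"linear":[0,0,-0.02],"twist":0,"gripper":0}]'
```

```text
time: 22.03
tool_pos: [0.6189, 0.0065, 0.211]
ee_rot: [3.142, 0.001, -3.121]
wrist_force: [1.7, -0.6, 3.0]
width: 0.0006
time: 22.28
tool_pos: [0.6189, 0.0065, 0.2102]
ee_rot: [-3.141, 0.002, -3.121]
wrist_force: [1.8, -0.2, 4.6]
width: 0.0006
time: 22.53
tool_pos: [0.6189, 0.0065, 0.209]
ee_rot: [-3.141, 0.003, -3.121]
wrist_force: [1.1, -0.2, 8.5]
width: 0.0005
```

First stop at z≈0.2100; second expected at z≈0.205, 12–13 N.

```bash

python3 -m inch '[{"linear":[0,0,-0.01],"twist":0,"gripper":0},{"linear":[0,0,-0.02],"twist":0,"gripper":0},{"linear":[0,0,-0.02],"twist":0,"gripper":0}]'
python3 -m inch '[{"linear":[0,0,-0.01],"twist":0,"gripper":0},{"linear":[0,0,-0.015],"twist":0,"gripper":0},{"linear":[0,0,-0.015],"twist":0,"gripper":0}]'
```

```text
time: 22.78
tool_pos: [0.6189, 0.0065, 0.2075]
ee_rot: [-3.141, 0.003, -3.122]
wrist_force: [0.7, -0.9, 9.6]
width: 0.0005
time: 23.03
tool_pos: [0.6189, 0.0065, 0.2065]
ee_rot: [-3.141, 0.003, -3.121]
wrist_force: [-0.7, -0.2, 11.0]
width: 0.0004
```

```bash

python3 -m inch '[{"linear":[0,0,-0.005],"twist":0,"gripper":0},{"linear":[0,0,-0.01],"twist":0,"gripper":0},{"linear":[0,0,-0.01],"twist":0,"gripper":0}]'
python3 -m inch '[{"linear":[0,0,-0.005],"twist":0,"gripper":0},{"linear":[0,0,-0.008],"twist":0,"gripper":0},{"linear":[0,0,-0.008],"twist":0,"gripper":0}]'
```

```text
time: 23.28
tool_pos: [0.6189, 0.0065, 0.2058]
ee_rot: [-3.141, 0.004, -3.121]
wrist_force: [-0.6, -0.4, 11.3]
width: 0.0006
time: 23.53
tool_pos: [0.6189, 0.0065, 0.2052]
ee_rot: [-3.141, 0.004, -3.121]
wrist_force: [-1.0, 0.2, 12.1]
width: 0.0002
```

```bash

python3 -m inch '[{"linear":[0,0,-0.005],"twist":0,"gripper":0},{"linear":[0,0,-0.008],"twist":0,"gripper":0},{"linear":[0,0,-0.008],"twist":0,"gripper":0}]'
python3 -c "
from h import *
import time
o=robot.get_obs();print(o['tool_pos'],o['wrist_force'])"
```

```text
time: 23.78
tool_pos: [0.6189, 0.0065, 0.2051]
ee_rot: [-3.141, 0.004, -3.121]
wrist_force: [-1.2, -0.3, 13.7]
width: 0.0005
[0.6189259  0.00652343 0.20509806] [-1.16353386 -0.3243425  13.66220555]
```

The travel has stopped (0.1 mm for a 0.8 mm command, force up to 13.7 N): second stop. Hold a little over a second.

```bash

python3 -m inch '[{"linear":[0,0,-0.003],"twist":0,"gripper":0},{"linear":[0,0,-0.003],"twist":0,"gripper":0},{"linear":[0,0,-0.003],"twist":0,"gripper":0},{"linear":[0,0,-0.003],"twist":0,"gripper":0},{"linear":[0,0,-0.003],"twist":0,"gripper":0},{"linear":[0,0,-0.003],"twist":0,"gripper":0}]'
python3 -m inch '[{"linear":[0,0,0],"twist":0,"gripper":0},{"linear":[0,0,0],"twist":0,"gripper":0},{"linear":[0,0,0],"twist":0,"gripper":0},{"linear":[0,0,0],"twist":0,"gripper":0},{"linear":[0,0,0],"twist":0,"gripper":0},{"linear":[0,0,0],"twist":0,"gripper":0},{"linear":[0,0,0],"twist":0,"gripper":0},{"linear":[0,0,0],"twist":0,"gripper":0},{"linear":[0,0,0],"twist":0,"gripper":0}]'
```

```text
time: 24.28
tool_pos: [0.6189, 0.0065, 0.2051]
ee_rot: [-3.141, 0.005, -3.121]
wrist_force: [-1.5, 0.1, 15.0]
width: 0.0005
time: 25.03
tool_pos: [0.6189, 0.0065, 0.2051]
ee_rot: [-3.141, 0.005, -3.121]
wrist_force: [-2.0, 0.7, 13.9]
width: 0.0002
```

```bash

python3 -m inch '[{"linear":[0,0,0.02],"twist":0,"gripper":0},{"linear":[0,0,0.05],"twist":0,"gripper":0},{"linear":[0,0,0.09],"twist":0,"gripper":0},{"linear":[0,0,0.13],"twist":0,"gripper":0},{"linear":[0,0,0.17],"twist":0,"gripper":0},{"linear":[0,0,0.23],"twist":0,"gripper":0},{"linear":[0,0,0.4],"twist":0,"gripper":0},{"linear":[0,0,0.8],"twist":0,"gripper":0},{"linear":[0,0,0.8],"twist":0,"gripper":0},{"linear":[0,0,0.8],"twist":0,"gripper":0}]'
python3 -m inch '[{"linear":[-0.4,0,0],"twist":0,"gripper":0},{"linear":[-0.8,0,0],"twist":0,"gripper":0},{"linear":[-1,0,0],"twist":0,"gripper":0},{"linear":[-1,0,0],"twist":0,"gripper":0},{"linear":[-1,0,0],"twist":0,"gripper":0},{"linear":[-1,0,0],"twist":0,"gripper":0}]'
python3 -c "
from h import *
o=robot.get_obs();print(o['tool_pos'],o['wrist_force'])
s=snap('scene'); show(s,'pics/s13.png',6,(180,160,290,260))
d=s['depth']
for u,v in((231,226),(229,228),(233,224)): print(world(s,u,v))
s=snap('top');show(s,'pics/t13.png'); print(world(s,272,151))"
```

```text
time: 25.87
tool_pos: [0.619, 0.0065, 0.2829]
ee_rot: [-3.141, 0.003, -3.121]
wrist_force: [0.1, -0.3, 0.3]
width: 0.0006
time: 26.37
tool_pos: [0.5188, 0.0065, 0.2795]
ee_rot: [3.141, -0.001, -3.122]
wrist_force: [-0.3, 0.9, -0.2]
width: 0.0004
[0.51882799 0.00653385 0.27946093] [-0.30652551  0.94989564 -0.16195585]
[0.62071125 0.00940146 0.19521338]
[0.62628046 0.00507769 0.19767606]
[0.61702434 0.01390791 0.19684025]
[0.5503109  0.03307397 0.63306697]
```

View pics/s13.png

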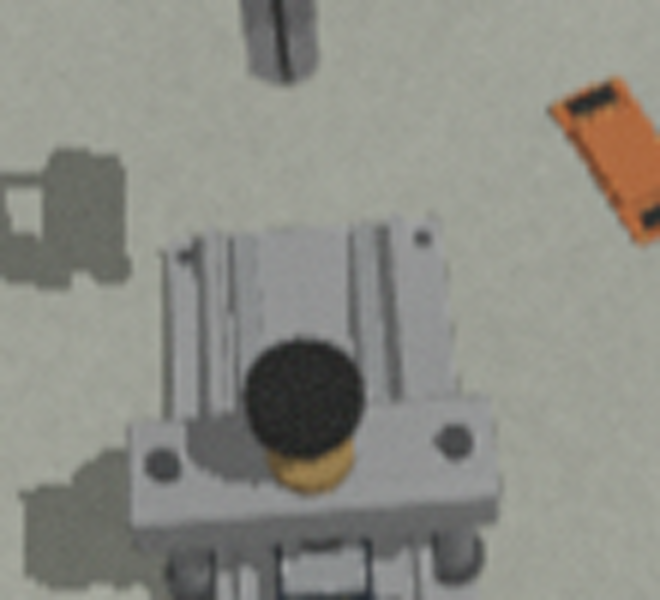

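View pics/t13.png

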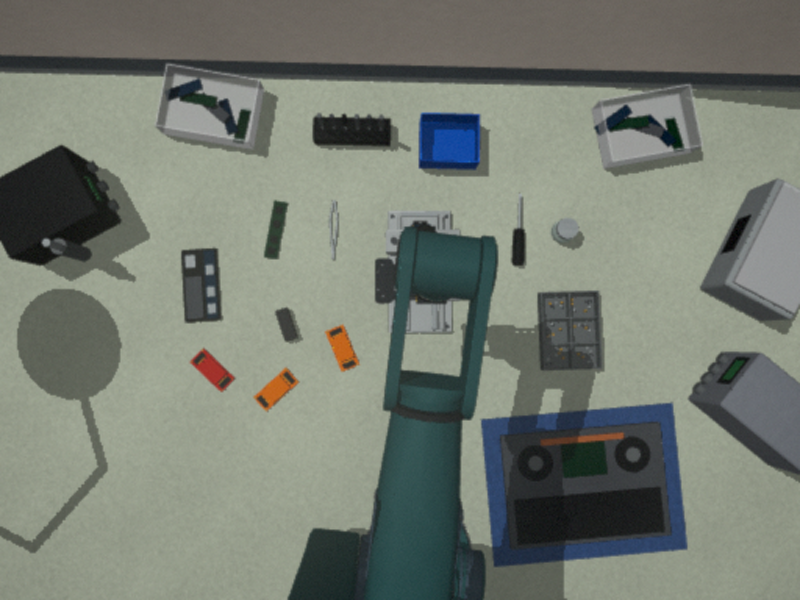

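Knob back at its former pixel (303,398), bystanders unmoved. One last look at the board and nest.

```bash
python3 -c "
from h import *
s=dict(np.load('last_scene.npz')); show(s,'pics/s14.png',7,(190,230,280,290))
f=lambda u,v:world(s,u,v)
P=[world(s,190+x/6+.0,180+y/6)for x,y in((268,450),(265,460),(268,500))];print(P)"
```

```text
[array([0.63392867, 0.01074138, 0.05393051]), array([0.637918  , 0.00932278, 0.0532468 ]), array([0.65463209, 0.00987129, 0.05201755])]
```

View pics/s14.png

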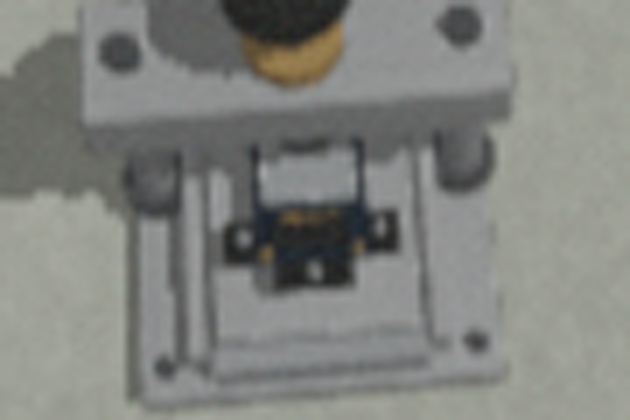

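The board lies flat between the pins (rear end pin (315,268), side pins (242,240) and (380,232)); can top ≈ 0.054, board top ≈ 0.052, as for a raised nest. Handing in.

```bash
python3 -c "
from bench import robot
print(robot.get_obs()['time'],robot.close_job())"
```

```text
the job is handed in; nothing more can be done
26.4667 None
```

The board is in the nest, the slide is home, and the plunger has been pressed to the second stop and let up again. I handed the job in at 26.5 s; it reported no verdict.

- **Placing:** I gripped the board at mid-length, laid it between the pins under grip and let go. The wrist and scene pictures showed it flat in the nest.
- **Slide:** I pushed it until it met its stop, where the force rose to about 13 N without further travel. The wrist camera put the nest within 1 mm of the plunger axis; the scene camera differed by about 3 mm, roughly its calibration error.
- **Pressing:** The first stop came about 10 mm down. The second stop came 5 mm further at 13.7 N on the knob, and I held it there at 14–15 N for about 1.3 s. That puts the foot at roughly 10–11 N, worked out from the knob force, against the 18 N limit.
- **Last checks:**
  - The knob was back at its starting position, with its top at about 0.197 m.
  - The board was flat in the nest with its can top at about 0.054 m, where 0.056 m is expected. That 2 mm is within camera error, so the last 1–2 mm of the nest's rise rests on its spring rather than on a measurement.
  - The bystanders had not visibly moved, and the arm was clear of everything.

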